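# Lay out a plant stand kit on its outline cards

## Task

Get the plant stand kit ready for assembly: put each of the four pine parts (the H-shaped leg frame, the long thin rail, the broad slat and the round foot) flat on the green card that shows its outline, centred in the outline and turned to lie along it. Leave the cup of screws and the roll of tape where they are.

Things in the scene. Friction and masses are not known exactly. Their poses are not given: they have to be found in the camera images.
- frame_center (a point): Pine leg frame of a small plant stand, an H lying flat: two legs 100 mm long and 18 mm wide, 60 mm clear gap between them, joined in the middle by a crossbar 18 mm wide; overall 100 x 96 mm, 20 mm high, about 50 g. The point is its centre (in the middle of the crossbar, half-way up, 10 mm above its underside). x axis along the legs, y along the crossbar, z up; looks the same after a half turn. Pinch it by the crossbar (fingers closing along x).
- rail_center (a point): Long thin pine rail, a plain bar 130 mm long (x axis), 24 mm wide (y), 20 mm high, about 35 g. The point is its centre, 10 mm above its underside. z up; looks the same after a half turn.
- slat_center (a point): Broad flat pine seat slat, 96 mm long (x axis), 56 mm wide (y), 14 mm thick, about 40 g. The point is its centre, 7 mm above its underside. z up; looks the same after a half turn.
- foot_center (a point): Round pine foot, an upright disc 48 mm in diameter and 28 mm high, about 30 g. The point is its centre, 14 mm above its underside; its turn does not matter.
- card_frame: Green card 118 x 114 x 3 mm with the dark outline of the H-shaped frame, centred on the card; x axis along the outlined legs, y along the outlined crossbar. Fixed flat card; origin at the centre of its underside (on the table), top face at z = 3 mm.
- card_rail: Narrow green card 146 x 44 x 3 mm with the dark outline of the long thin rail, centred; x axis along the outline's length. Fixed flat card; origin at the centre of its underside (on the table), top face at z = 3 mm.
- card_slat: Green card 114 x 76 x 3 mm with the dark outline of the broad slat, centred; x axis along the outline's 96 mm length. Fixed flat card; origin at the centre of its underside (on the table), top face at z = 3 mm.
- card_foot: Small square green card 74 x 74 x 3 mm with a dark circle, the outline of the round foot, centred. Fixed flat card; origin at the centre of its underside (on the table), top face at z = 3 mm.
- screw_cup: Small white open cup with screws in it, 60 mm across the rim, 32 mm high, loose, 150 g; origin at the centre of its underside. A bystander to leave alone.
- tape: Roll of green tape lying flat, 72 mm across, 24 mm high, loose, 60 g; origin at the centre of its underside. A bystander to leave alone.
Not all that is in view belongs to the job. Leave any blue or purple look-alike of the part that bears slat_center alone.

How it is judged:
By the outcome, as a careful person would: the job done as asked, in the order asked, and still so for the second after the job is handed in, with the robot touching nothing.
It also fails if it takes over 115 s, if anything falls off the work surface, if the arm or the gripper's body presses on something with over 40 N, if the wrist force passes 120 N, or if a joint passes its speed limit or range.

## Robot

A 6-joint arm with a two-finger parallel gripper is mounted at the origin on the work surface. World frame = base frame: x ahead of the robot, y to its left, z up, the work surface at z = 0. Lengths are in m, angles in degrees, forces in N, time in s.
With the tool pointing down it reaches from about 0.35 to 0.875 m from the base axis. Payload 4.2 kg.
Tool frame: the origin (TCP) lies midway between the tips of the shut fingers; the grasp point (between the pads) lies r.pinch_z behind it (r.pinch_z is the distance from the TCP to the grasp point, in m); z points along the fingers, y is the direction in which the jaws open and shut (so a half turn about z gives the same grasp; the last joint's range is limited). The gripper opens to 87 mm and grips with 3 to 60 N. Pads are 19 mm wide; open, the fingers measure 117 mm over their backs; the gripper's body (75 mm by 190 mm) begins 51 mm behind the grasp point.
Start: joints at [-55.714, 22.042, 0.453, 0, -68.411, -14.817], TCP at [0.208, -0.589, 0.223] pointing down, gripper open.
Joint ranges: [-179.83, 179.83], [-69.29, 118.12], [-61.27, 80.66], [-181.25, 117.63], [-171.15, -9.14], [-177.46, 177.46]. Speed limits (degrees/s): [159.86, 159.86, 180, 180, 180, 180].

## Interface

Orientations are given as a 3x3 rotation matrix whose columns are the frame's x, y, z axes.
In Python, from station import r gives the robot as it stands. The module is installed in compiled form; this text tells all that it offers.
- The arm moves only by the tool play_rows, never from a script. Its argument "deltas" is a list of rows, each a list of 7 numbers: the shift along the tool's x, y, z in units of 25 mm (1.0 is 25 mm), then the turn, a rotation vector about the tool's x, y, z in units of 5 degrees (1.0 is 5 degrees), then the finger opening in mm, from 0 to 87. In form: [[tx, ty, tz, wx, wy, wz, fingers], ...]. A call has 1 to 12 rows; each row is the pose to reach, as a shift and turn from the pose commanded when the call began, along the tool's axes at that moment; what a row does not reach only later rows make up. A row lasts 1/10 s, in which the tool goes at most 50 mm and 8.59 degrees, less where a joint would pass 70% of its speed; a pose out of reach is approached as far as the arm can. A call with a gripper value outside its range is refused whole. The fingers move at their own pace and stop on an object; the grip force is fixed at half the most. Time passes only in rows, so rows that repeat a pose let the fingers close. It gives the time, the measured TCP pose, the force and the opening at its end, in the units of the state.
- r.sense(): the state, without advancing time (a new reading comes with each control period).
- r.capture(name): name is "scene" or "top" or "wrist"; returns a dict with "pixels" (384x512x3 uint8, red, green, blue), "camera_matrix" (3x3 intrinsics, pixels), "R" (3x3) and "t" (3): a world point X has camera coordinates R X + t; the wrist camera has in their place "T_tool_cam" (4x4, takes a point from camera to tool coordinates, whose origin is the TCP and whose axes are the flange's). Camera axes: x right, y down, z forward; pixel columns grow to the right and rows downward; lengths in m; the calibration is good to about 2 mm. A picture is of the moment at which its call begins: read the wrist's pose just before it. There is no depth.
- r.finish_job(): hands the job in, once; it reports no verdict.
Trained networks look in the newest picture that a camera, given by its name, has taken for a name from the list of things; names that differ only in an ending like _2 or _b are one class to them, and where a whole thing is asked for, a point or a joint stands for the part that bears it (a point fixed in the world has none). Each returns a list of dicts, best first, with "score" (0 to 1); they miss things now and then, are a little off and sometimes report something else, mostly with a low value. They report only what shows in the picture. A call takes as long as a camera call. They do not tell look-alikes from the thing itself.
- r.spot_in(camera, target): "centre" ([x, y, z] in m, in world coordinates, good to about 4 mm: the middle of the surface that is visible of it).
- r.cut_out(camera, target): "region" (384x512 bool, what is visible of it).
The state is a dict: "time_s": time; "joints": joint angles; "joint_velocities": joint speeds; "effort": joint torques, N m; "tcp_pos": TCP position; "ee_rot": TCP orientation; "wrist_force": force on the tool from outside, world axes, zero at the start; "moment": the same for the moment, N m; "gripper_width": opening from 0.0 (shut) to 1.0 (fully open).
Only numpy, scipy, OpenCV 4.12 (cv2) and the standard library are available. Lean on these libraries where they do the work, as an engineer would, in place of code of your own. Each camera call takes 0.05 s, during which the arm holds its last target.

## Working session

There is one attempt and no reset: what is moved stays moved. The work goes in short steps, Python scripts to look and compute and a tool call to move; the robot and the scene stay as the last step left them, time stands still between calls to the robot, and variables do not carry over. Pictures are saved under pics/ and viewed, and the job is handed in when it is done.

Besides the shell and the picture viewer there is one more tool, called as name(argument=value, ...) on one line, values as JSON. play_rows: Moves the arm, as the interface text tells. Its arguments: {"type":"object","properties":{"deltas":{"type":"array","items":{"type":"array","items":{"type":"number"}}}},"required":["deltas"]}

```bash
mkdir -p pics
python3 - <<'E'
from station import r
import cv2
s=r.sense();print(s, r.pinch_z)
for n in ("scene","top"):
    c=r.capture(n);cv2.imwrite(f"pics/{n}0.png",c["pixels"][:,:,::-1]);print(n,c["camera_matrix"],c["R"],c["t"])
    for t in "frame_center rail_center slat_center foot_center card_frame card_rail card_slat card_foot screw_cup tape".split():
        print(t,[(round(d["score"],2),[round(float(v),3) for v in d["centre"]]) for d in r.spot_in(n,t)])
E
```

```text
{'time_s': 0.0, 'joints': array([-5.57157079e+01,  2.20907623e+01,  3.79592292e-01, -2.77704688e-02,
       -6.84107920e+01, -1.48157675e+01]), 'joint_velocities': array([ 0.05490983,  0.01465423, -0.07373346,  0.14056724, -0.03663984,
       -0.02611065]), 'effort': array([-9.00743271e-04, -3.90662777e+01,  1.87403280e+01,  4.21981037e+00,
        1.09458549e-02, -1.89342527e-04]), 'tcp_pos': array([ 0.20810988, -0.58869784,  0.22146147]), 'ee_rot': array([[-9.42884264e-01, -3.33119471e-01, -8.26658589e-04],
       [-3.33120479e-01,  9.42882122e-01,  2.01262769e-03],
       [ 1.08996132e-04,  2.17305189e-03, -9.99997633e-01]]), 'wrist_force': array([-1.17845009, -0.00162223,  0.38569423]), 'moment': array([ 0.00385473,  0.01161807, -0.0059674 ]), 'gripper_width': 1.0022857883241798} 0.0187
scene [[429.14013735   0.         251.08692232]
 [  0.         429.14013735 194.46449362]
 [  0.           0.           1.        ]] [[-0.49240256  0.8702711  -0.01295902]
 [ 0.69578214  0.38464365 -0.60657767]
 [-0.52290241 -0.30769705 -0.79491861]] [ 0.21800577 -0.33938499  1.55395608]
frame_cen
[... 675 characters left out ...]
-0.00668903 -0.99994467  0.00811897]
 [-0.99854654  0.00624502 -0.05353326]
 [ 0.05347959 -0.00846525 -0.99853306]] [0.04438348 0.50616151 1.53708651]
frame_center [(0.74, [0.46, -0.092, 0.024])]
rail_center [(0.79, [0.679, -0.142, 0.024])]
slat_center [(0.79, [0.631, 0.331, 0.013]), (0.69, [0.641, 0.164, 0.014]), (0.67, [0.646, 0.521, 0.013])]
foot_center [(0.61, [0.511, 0.429, 0.031])]
card_frame [(0.95, [0.343, 0.291, 0.003])]
card_rail [(0.58, [0.367, -0.275, 0.004])]
card_slat [(0.87, [0.52, -0.437, 0.0])]
card_foot [(0.72, [0.433, 0.093, 0.001])]
screw_cup [(0.77, [0.525, -0.265, 0.018]), (0.35, [0.682, -0.143, 0.021])]
tape [(0.8, [0.583, 0.006, 0.026]), (0.28, [0.342, 0.295, 0.002])]
```

View pics/scene0.png

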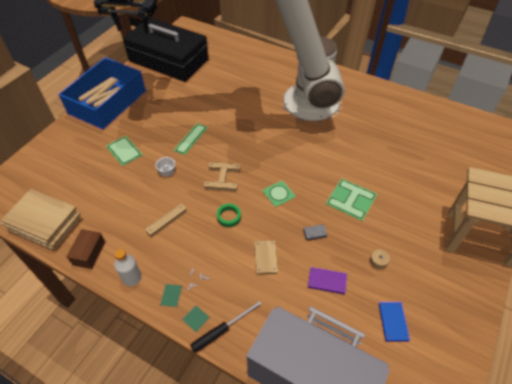

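View pics/top0.png

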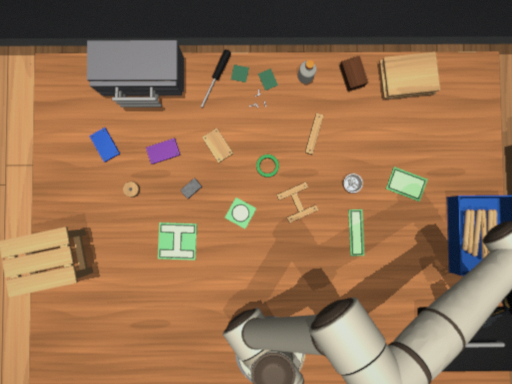

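The scene shows the pine slat at top-view pixel (217,145). The purple (163,151) and blue (104,145) ones are the look-alikes. Next I'll get poses from the segmentations.

```bash
cat > h.py <<'E'
from station import r
import cv2, numpy as np
from scipy.spatial.transform import Rotation as Ro
H=dict(frame_center=.02,rail_center=.02,slat_center=.014,foot_center=.028,card_frame=.003,card_rail=.003,card_slat=.003,card_foot=.003,screw_cup=.032,tape=.024)
def cam(n):
    s=r.sense(); c=r.capture(n)
    if n=="wrist":
        T=np.eye(4);T[:3,:3]=s["ee_rot"];T[:3,3]=s["tcp_pos"];T=T@c["T_tool_cam"]
        c["R"]=T[:3,:3].T;c["t"]=-c["R"]@T[:3,3]
    return c
def toplane(c,px,z):
    px=np.atleast_2d(px).astype(float)
    d=np.c_[px,np.ones(len(px))]@np.linalg.inv(c["camera_matrix"]).T@c["R"]
    o=-c["R"].T@c["t"]
    return (o+d*((z-o[2])/d[:,2])[:,None])[:,:2]
def proj(c,X):
    p=c["R"]@np.asarray(X,float)+c["t"];p=c["camera_matrix"]@p;return p[:2]/p[2]
def pose(c,mask,z):
    """moment centre, principal axis deg, minAreaRect (centre,size mm,angle)"""
    m=mask.astype(np.uint8)
    v,u=np.nonzero(m);P=toplane(c,np.c_[u,v],z)
    mu=P.mean(0);w,V=np.linalg.eigh(np.cov((P-mu).T));a=np.degrees(np.arctan2(V[1,1],V[0,1]))%180
    (cx,cy),(w1,h1),an=cv2.minAreaRect((P*1000).astype(np.float32))
    if w1<h1:w1,h1,an=h1,w1,an+90
    return mu.round(4),round(a,1),(round(cx/1e3,4),round(cy/1e3,4)),(round(w1,1),round(h1,1)),round(an%180,1)
def go(p,yaw,last=None):
    """yaw = world direction of tool y axis (jaw), deg mod 180; tool down"""
    s=r.sense();R=s["ee_rot"];cur=np.degrees(np.arctan2(R[1,1],R[0,1]))
    dy=(yaw-cur+90)%180-90
    opts=[dy, dy-180 if dy>0 else dy+180]
    j6=s["joints"][5]
    for d in opts:
        ya=np.radians(cur+d);y=np.array([np.cos(ya),np.sin(ya),0]);z=np.array([0,0,-1.]);x=np.cross(y,z)
        Rt=np.c_[x,y,z];w=np.degrees(Ro.from_matrix(R.T@Rt).as_rotvec())/5
        dp=R.T@(np.asarray(p)-s["tcp_pos"])/.025
        print("row",np.r_[dp,w].round(2).tolist(),"mm",round(float(np.linalg.norm(np.asarray(p)-s['tcp_pos'])*1e3)),"deg",round(float(d),1))
    print("tcp",s["tcp_pos"].round(4),"yaw",cur.round(1),"j",s["joints"].round(0),"t",s["time_s"],"g",round(s["gripper_width"],3))
E
python3 - <<'E'
from h import *
for n in ("top","scene"):
    c=cam(n)
    for t,z in H.items():
        for d in r.cut_out(n,t)[:3]:
            print(n,t,round(d["score"],2),d["region"].sum(),*pose(c,d["region"],z))
w=cam("wrist");print(w["T_tool_cam"],w["camera_matrix"])
cv2.imwrite("pics/w0.png",w["pixels"][:,:,::-1])
E
```

```text
top frame_center 0.95 517 [ 0.4611 -0.0884] 23.8 (0.4623, -0.0875) (100.8, 96.8) 113.6
top rail_center 0.6 332 [ 0.6762 -0.1413] 163.7 (0.6786, -0.1412) (132.8, 26.7) 164.9
top slat_center 0.94 524 [0.6446 0.1628] 29.5 (0.6443, 0.1624) (98.7, 54.7) 30.6
top slat_center 0.74 588 [0.6481 0.5194] 29.3 (0.6481, 0.519) (101.1, 59.0) 28.7
top slat_center 0.57 536 [0.6272 0.3361] 105.5 (0.6275, 0.3353) (97.3, 56.6) 106.6
top foot_center 0.52 213 [0.5068 0.4299] 75.7 (0.5066, 0.4293) (49.9, 46.7) 89.6
top card_frame 0.75 1418 [0.344  0.2913] 87.9 (0.3449, 0.2928) (119.7, 119.0) 89.6
top card_frame 0.34 655 [ 0.3671 -0.2735] 1.3 (0.3665, -0.2738) (145.0, 45.5) 1.5
top card_rail 0.84 649 [ 0.367  -0.2733] 1.3 (0.3665, -0.2734) (145.1, 44.5) 1.3
top card_rail 0.37 490 [ 0.4642 -0.0898] 25.7 (0.4634, -0.0898) (102.5, 97.1) 113.8
top card_slat 0.78 921 [ 0.5186 -0.4358] 68.9 (0.5183, -0.4358) (118.4, 80.2) 68.7
top card_foot 0.84 508 [0.431  0.0918] 59.6 (0.4311, 0.0923) (73.4, 70.6) 61.3
top screw_cup 0.68 612 [ 0.3672 -0.2667] 2.3 (0.3687, -0.2671) (139.9, 43.4) 1.5
top screw_cup 0.59 277 [ 0.5
[... 999 characters left out ...]
61 609 [ 0.522  -0.4351] 70.2 (0.5219, -0.4364) (118.5, 78.3) 69.0
scene card_foot 0.8 476 [0.435  0.0923] 13.5 (0.4346, 0.0924) (74.4, 73.4) 151.2
scene screw_cup 0.55 264 [ 0.5289 -0.2531] 44.1 (0.53, -0.255) (75.7, 52.7) 35.7
scene tape 0.66 353 [0.5873 0.009 ] 33.5 (0.5863, 0.0085) (80.4, 70.4) 50.9
[[-1.10040695e-03 -9.52041026e-01 -3.05968421e-01  8.45490284e-02]
 [ 9.99999224e-01 -1.22646788e-03  2.19766607e-04 -1.31808324e-03]
 [-5.84487266e-04 -3.05967941e-01  9.52041636e-01 -1.61925895e-01]
 [ 0.00000000e+00  0.00000000e+00  0.00000000e+00  1.00000000e+00]] [[313.01640449   0.         247.57702013]
 [  0.         313.01640449 191.65745539]
 [  0.           0.           1.        ]]
```

View pics/w0.png

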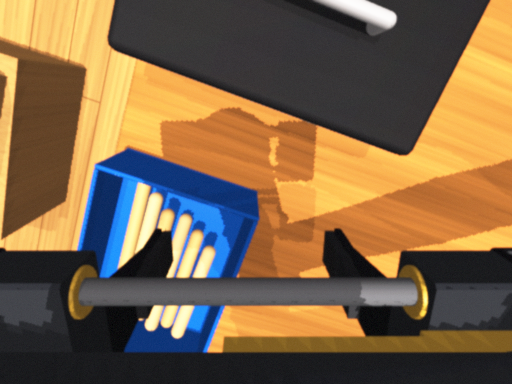

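Run:
```python
from h import *
go([.466,-.087,.2],113.7)
```

```text
row [-16.41, 15.51, 0.9, -0.0, -0.0, -0.85] mm 565 deg 4.2
row [-16.41, 15.51, 0.9, -0.0, 0.0, 35.15] mm 565 deg -175.8
tcp [ 0.2083 -0.5892  0.2226] yaw 109.5 j [-56.  22.   0.   0. -68. -15.] t 2.25 g 1.006
```

play_rows(deltas=[[-1.37,1.29,0.08,0,0,-0.85,87],[-2.74,2.58,0.15,0,0,-0.85,87],[-4.1,3.87,0.22,0,0,-0.85,87],[-5.47,5.17,0.3,0,0,-0.85,87],[-6.84,6.46,0.38,0,0,-0.85,87],[-8.2,7.75,0.45,0,0,-0.85,87],[-9.6,9.05,0.5,0,0,-0.85,87],[-10.9,10.3,0.6,0,0,-0.85,87],[-12.3,11.6,0.7,0,0,-0.85,87],[-13.7,12.9,0.8,0,0,-0.85,87],[-15.2,14.4,0.85,0,0,-0.85,87],[-16.41,15.51,0.9,0,0,-0.85,87]])

```text
time_s: 3.45
tcp_pos: [0.4666, -0.0847, 0.2005]
ee_rot: [[-0.915, -0.403, 0.001], [-0.403, 0.915, 0.0], [-0.001, -0.0, -1.0]]
wrist_force: [0.7, -0.4, -0.3]
gripper_width: 1.001
```

play_rows(deltas=[[0,0,0,0,0,0,87],[0,0,0,0,0,0,87],[0,0,0,0,0,0,87]])

```text
time_s: 3.75
tcp_pos: [0.4654, -0.0874, 0.2]
ee_rot: [[-0.916, -0.402, -0.0], [-0.402, 0.916, -0.0], [0.0, 0.0, -1.0]]
wrist_force: [-0.2, -0.5, -0.4]
gripper_width: 0.999
```

```bash
cat >> h.py <<'E'
def look(name,tg,n="wrist",v=True):
    c=cam(n);im=c["pixels"][:,:,::-1].copy();p=None
    for d in r.cut_out(n,tg)[:2]:
        print(tg,round(d["score"],2),d["region"].sum(),*pose(c,d["region"],H[tg]))
        cs,_=cv2.findContours(d["region"].astype(np.uint8),0,1);cv2.drawContours(im,cs,-1,(0,0,255),1)
    cv2.imwrite(f"pics/{name}.png",im);return c
E
python3 - <<'E'
from h import *
look("w1","frame_center");go([.466,-.087,.2],113.7)
E
```

```text
frame_center 0.76 4052 [ 0.462  -0.0918] 24.1 (0.4633, -0.0909) (99.1, 97.3) 113.6
row [-0.04, 0.02, 0.01, -0.0, 0.0, -0.02] mm 1 deg 0.1
row [-0.04, 0.02, 0.01, 0.0, 0.0, 35.98] mm 1 deg -179.9
tcp [ 0.4654 -0.0879  0.2002] yaw 113.6 j [  9.   8. -22.   0. -60. -75.] t 3.85 g 1.001
```

View pics/w1.png

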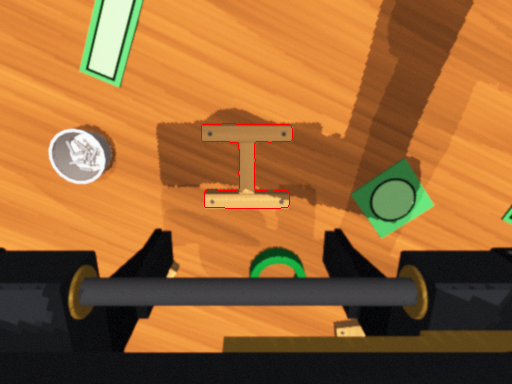

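The wrist view shows the H centred near pixel (247,165) and well outlined. I'll descend onto the crossbar.

play_rows(deltas=[[0.12,-0.07,1.5,0,0,0,87],[0.12,-0.07,3.0,0,0,0,87],[0.12,-0.07,4.5,0,0,0,87],[0.12,-0.07,6.0,0,0,0,87],[0.12,-0.07,7.0,0,0,0,87],[0.12,-0.07,7.78,0,0,0,87],[0.12,-0.07,7.78,0,0,0,87],[0.12,-0.07,7.78,0,0,0,10],[0.12,-0.07,7.78,0,0,0,10],[0.12,-0.07,7.78,0,0,0,10],[0.12,-0.07,7.78,0,0,0,10],[0.12,-0.07,7.78,0,0,0,10]])

```text
time_s: 5.05
tcp_pos: [0.4642, -0.0896, 0.0062]
ee_rot: [[-0.915, -0.402, 0.001], [-0.402, 0.915, 0.0], [-0.001, -0.0, -1.0]]
wrist_force: [0.0, -0.4, -0.5]
gripper_width: 0.631
```

play_rows(deltas=[[0,0,0,0,0,0,10],[0,0,0,0,0,0,10],[0,0,0,0,0,0,10],[0,0,0,0,0,0,10],[0,0,-1,0,0,0,10],[0,0,-2,0,0,0,10],[0,0,-3,0,0,0,10],[0,0,-4,0,0,0,10],[0,0,-5,0,0,0,10],[0,0,-6,0,0,0,10],[0,0,-6,0,0,0,10]])

```text
time_s: 6.15
tcp_pos: [0.4661, -0.0897, 0.1589]
ee_rot: [[-0.915, -0.403, 0.008], [-0.403, 0.915, 0.0], [-0.007, -0.003, -1.0]]
wrist_force: [0.5, 1.3, 0.1]
gripper_width: 0.188
```

Run:
```python
from h import *
look("w2","frame_center");go([.345,.285,.2],90)
```

```text
frame_center 0.82 9938 [ 0.4922 -0.0805] 31.1 (0.5383, -0.0605) (188.7, 186.4) 23.5
row [-1.68, 15.63, -1.77, 0.01, 0.01, 4.74] mm 395 deg -23.7
row [-1.68, 15.63, -1.77, -0.01, 0.01, -31.26] mm 395 deg 156.3
tcp [ 0.4636 -0.0896  0.1555] yaw 113.7 j [  9.  11. -26.  -0. -53. -75.] t 6.25 g 0.189
```

View pics/w2.png

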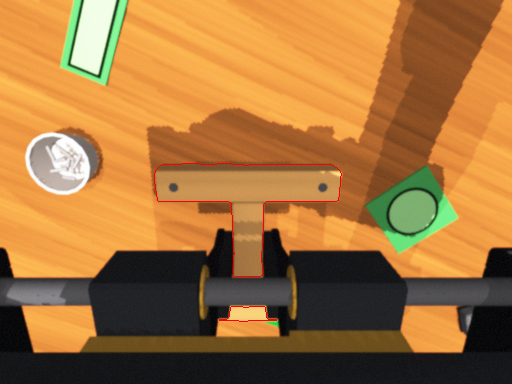

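```bash
cat >> h.py <<'E'
def tool_pt(c,px,zt):
    """pixel -> tool coords on plane tool z=zt"""
    T=c["T_tool_cam"];d=T[:3,:3]@np.linalg.inv(c["camera_matrix"])@np.array([px[0],px[1],1.]);o=T[:3,3]
    return ((o+d*(zt-o[2])/d[2])*1e3).round(1)
E
python3 - <<'E'
from h import *
c=r.capture("wrist")
im=c["pixels"][:,:,::-1]
cv2.imwrite("pics/w2z.png",cv2.resize(im[150:330,140:360],None,fx=3.5,fy=3.2,interpolation=cv2.INTER_CUBIC))
for p in [(156,170),(248,170),(340,170),(248,165),(155,201),(248,201),(340,201)]: print(p,tool_pt(c,p,-.0145),tool_pt(c,p,.0055))
E
```

```text
(156, 170) [ 48.3 -45.6 -14.5] [ 43.4 -51.6   5.5]
(248, 170) [ 48.3  -1.1 -14.5] [43.3 -1.   5.5]
(340, 170) [ 48.2  43.4 -14.5] [43.3 49.5  5.5]
(248, 165) [ 50.7  -1.1 -14.5] [46.1 -1.   5.5]
(155, 201) [ 32.4 -47.5 -14.5] [ 25.3 -53.8   5.5]
(248, 201) [ 32.4  -1.1 -14.5] [25.3 -1.1  5.5]
(340, 201) [ 32.3  44.9 -14.5] [25.2 51.1  5.5]
```

View pics/w2z.png

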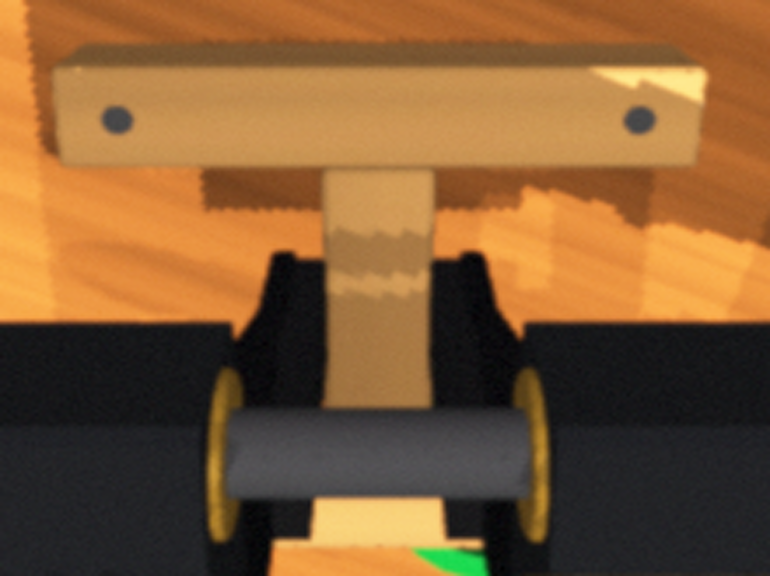

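Run:
```python
from h import *
c=r.capture("wrist")
zp=np.array([[55,67],[708,67],[62,165],[697,165],[84,44],[672,44],[326,169],[432,169]],float)
px=np.c_[zp[:,0]/3.5+140,zp[:,1]/3.2+150]
# object coords: tool-like: ox = outward (48), oy = along leg (image right=+y), oz down
O=np.array([[48,-50,-10],[48,50,-10],[30,-50,-10],[30,50,-10],[48,-50,10],[48,50,10],[30,-9,-10],[30,9,-10]],float)
ok,rv,tv=cv2.solvePnP(O,px,c["camera_matrix"],None,flags=cv2.SOLVEPNP_SQPNP)
ok,rv,tv=cv2.solvePnP(O,px,c["camera_matrix"],None,rv,tv,True)
M=np.eye(4);M[:3,:3]=cv2.Rodrigues(rv)[0];M[:3,3]=tv[:,0]
T=c["T_tool_cam"].copy();T[:3,3]*=1e3
G=T@M;print(G.round(2));print(Ro.from_matrix(G[:3,:3]).as_euler("xyz",degrees=True))
pp=cv2.projectPoints(O,rv,tv,c["camera_matrix"],None)[0][:,0];print((pp-px).round(1))
s=cam("scene");cv2.imwrite("pics/s2.png",cv2.resize(s["pixels"][100:220,150:310,::-1],None,fx=5,fy=5))
```

```text
[[ 1.   -0.   -0.03 -4.23]
 [ 0.    1.   -0.01 -0.89]
 [ 0.03  0.01  1.    9.75]
 [ 0.    0.    0.    1.  ]]
[ 0.33042047 -1.85915139  0.17420071]
[[-0.5 -0.4]
 [-0.5 -0.3]
 [ 0.1  1. ]
 [-0.1  0.9]
 [ 0.5 -0.3]
 [-0.1 -0.2]
 [-0.9 -0.3]
 [ 1.5 -0.3]]
```

View pics/s2.png

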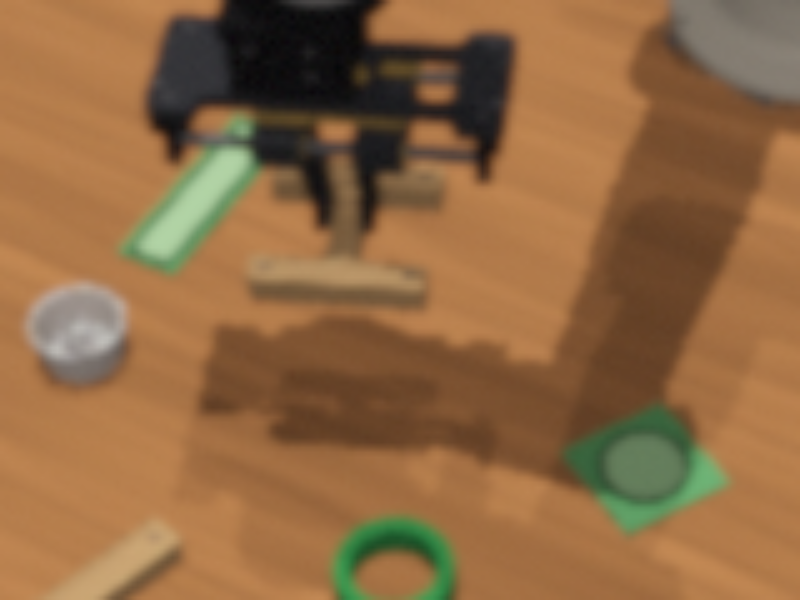

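Run:
```python
from h import *
s=r.sense()
im=None
out=[]
c=cam("scene")
def draw(c,im,off,col,x0,y0,f):
    R=s["ee_rot"];t=s["tcp_pos"]
    for z in(-.01,.01):
      for a,b in((30,48),(-48,-30)):
        q=[proj(c,t+R@(np.array([x*1e-3,y*1e-3,z])+off)) for x,y in((a,-50),(b,-50),(b,50),(a,50))]
        cv2.polylines(im,[(((np.array(q)-[x0,y0])*f)).astype(np.int32)],True,col,1)
res=[]
for off,col in((np.array([0,0,-.0045]),(0,0,255)),(np.array([-.0042,0,.00975]),(255,0,0))):
    im=cv2.resize(c["pixels"][120:180,180:260,::-1].copy(),None,fx=5,fy=5);draw(c,im,off,col,180,120,5);res.append(im)
cv2.imwrite("pics/s3.png",np.hstack(res))
w=cam("wrist");res=[]
for off,col in((np.array([0,0,-.0045]),(0,0,255)),(np.array([-.0042,0,.00975]),(255,0,0))):
    im=w["pixels"][130:300,100:400,::-1].copy();im=cv2.resize(im,None,fx=1.3,fy=1.3);draw(w,im,off,col,100,130,1.3);res.append(im)
cv2.imwrite("pics/w3.png",np.hstack(res))
```

```text
(no output)
```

View pics/s3.png

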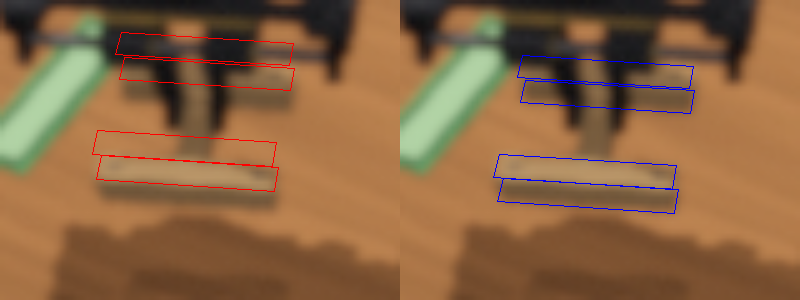

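View pics/w3.png

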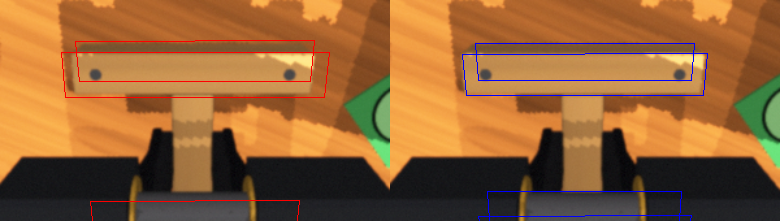

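The finger close overlapped the lift, so the H is gripped about 14 mm low in the fingers: PnP puts its centre at tool (-4.2, -0.9, +9.8) mm. It is secure, so I'll allow for the offset. Next I'll look at its card from beside it.

Run:
```python
from h import *
go([.46,.285,.21],89)
```

```text
row [-5.91, 13.78, -2.23, 0.0, -0.03, 4.94] mm 379 deg -24.7
row [-5.91, 13.78, -2.23, 0.04, 0.0, -31.06] mm 379 deg 155.3
tcp [ 0.4632 -0.0898  0.1545] yaw 113.7 j [  9.  11. -26.  -0. -53. -75.] t 6.5 g 0.191
```

play_rows(deltas=[[-0.59,1.38,-0.5,0,0,0.5,10],[-1.18,2.76,-1,0,0,1,10],[-1.77,4.13,-1.5,0,0,1.5,10],[-2.36,5.5,-2,0,0,2,10],[-2.96,6.9,-2.23,0,0,2.5,10],[-3.55,8.3,-2.23,0,0,3,10],[-4.14,9.65,-2.23,0,0,3.5,10],[-4.73,11.0,-2.23,0,0,4,10],[-5.3,12.4,-2.23,0,0,4.5,10],[-5.7,13.3,-2.23,0,0,4.9,10],[-5.91,13.78,-2.23,0,-0.03,4.94,10],[-5.91,13.78,-2.23,0,-0.03,4.94,10]])

```text
time_s: 7.7
tcp_pos: [0.4603, 0.286, 0.2103]
ee_rot: [[-1.0, 0.015, 0.001], [0.015, 1.0, -0.001], [-0.001, -0.001, -1.0]]
wrist_force: [0.9, -0.9, -0.2]
gripper_width: 0.192
```

play_rows(deltas=[[0,0,0,0,0,0,10],[0,0,0,0,0,0,10]])

```text
time_s: 7.9
tcp_pos: [0.4605, 0.2839, 0.2112]
ee_rot: [[-1.0, 0.018, 0.002], [0.018, 1.0, -0.0], [-0.002, 0.0, -1.0]]
wrist_force: [-0.9, -0.0, -0.6]
gripper_width: 0.194
```

Run:
```python
from h import *
look("w4","card_frame");go([.345,.29,.06],89)
```

```text
card_frame 0.93 12513 [0.3425 0.2892] 83.7 (0.3452, 0.2891) (121.6, 116.5) 87.7
row [4.64, 0.15, 6.05, 0.01, 0.03, -0.01] mm 191 deg 0.0
row [4.64, 0.15, 6.05, 0.05, -0.01, 35.99] mm 191 deg -180.0
tcp [0.4606 0.284  0.2114] yaw 89.0 j [  49.   14.  -13.    0.  -63. -140.] t 8.0 g 0.188
```

View pics/w4.png

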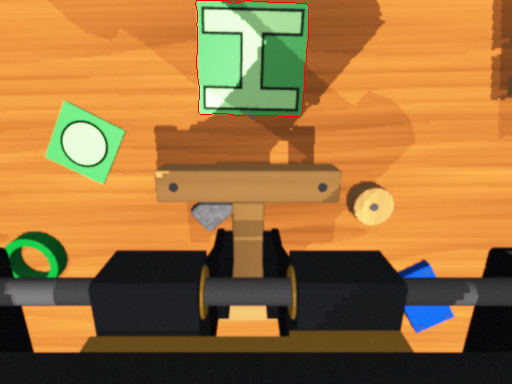

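```bash
cat >> h.py <<'E'
from scipy.optimize import least_squares
def rectfit(c,mask,z,L,W):
    cs,_=cv2.findContours(mask.astype(np.uint8),0,1);k=max(cs,key=cv2.contourArea)[:,0]
    k=k[(k[:,0]>1)&(k[:,0]<510)&(k[:,1]>1)&(k[:,1]<382)]
    P=toplane(c,k,z)*1e3
    (cx,cy),(w,h),an=cv2.minAreaRect(P.astype(np.float32))
    if w<h: an+=90
    def f(p):
        a=np.radians(p[2]);q=(P-p[:2])@np.array([[np.cos(a),-np.sin(a)],[np.sin(a),np.cos(a)]])
        d=np.abs(q)-[L/2+p[3],W/2+p[3]]
        return np.where(d.max(1)>-8,d.max(1),0)
    b=least_squares(f,[cx,cy,an,0],loss="soft_l1",f_scale=1.)
    return (b.x[:2]/1e3).round(4),round(b.x[2]%180,2),"grow",round(b.x[3],1),"rms",round(float(np.sqrt(np.mean(b.fun**2))),2)
S=dict(rail_center=(130,24),slat_center=(96,56),card_frame=(118,114),card_rail=(146,44),card_slat=(114,76),card_foot=(74,74))
def fit(name,tg,n="wrist",k=2):
    c=cam(n);im=c["pixels"][:,:,::-1].copy()
    for d in r.cut_out(n,tg)[:k]:
        print(tg,round(d["score"],2),pose(c,d["region"],H[tg]),rectfit(c,d["region"],H[tg],*S[tg]) if tg in S else "")
        cs,_=cv2.findContours(d["region"].astype(np.uint8),0,1);cv2.drawContours(im,cs,-1,(0,0,255),1)
    cv2.imwrite(f"pics/{name}.png",im);return c
E
python3 - <<'E'
from h import *
c=fit("w5","card_frame")
# outline corners of dark H: legs ends; zoom
cv2.imwrite("pics/w5z.png",cv2.resize(c["pixels"][0:120,190:315,::-1],None,fx=5,fy=5,interpolation=cv2.INTER_CUBIC))
E
```

```text
card_frame 0.58 (array([0.3425, 0.2892]), np.float64(89.3), (0.3454, 0.289), (117.9, 113.9), 87.7) (array([0.3454, 0.2891]), np.float64(87.81), 'grow', np.float64(-0.7), 'rms', 0.44)
```

View pics/w5z.png

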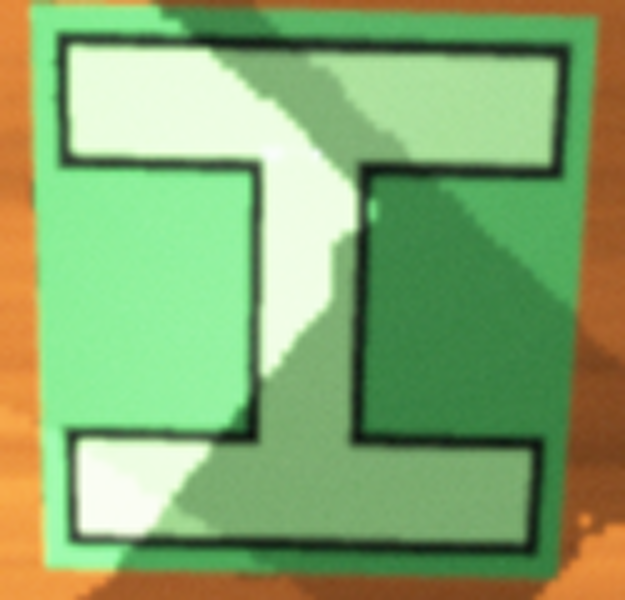

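Run:
```python
from h import *
go([.3412,.290,.024],87.8)
```

```text
row [4.8, 0.13, 7.49, 0.01, 0.03, 0.23] mm 222 deg -1.2
row [4.8, 0.13, 7.49, -0.05, 0.01, -35.77] mm 222 deg 178.8
tcp [0.4607 0.2843 0.2116] yaw 89.0 j [  49.   14.  -12.    0.  -63. -140.] t 8.1 g 0.191
```

play_rows(deltas=[[1,0.13,0,0,0,0.23,10],[2,0.13,1,0,0,0.23,10],[3,0.13,2.2,0,0,0.23,10],[4,0.13,3.4,0,0,0.23,10],[4.8,0.13,4.6,0.01,0.03,0.23,10],[4.8,0.13,5.8,0.01,0.03,0.23,10],[4.8,0.13,6.5,0.01,0.03,0.23,10],[4.8,0.13,6.9,0.01,0.03,0.23,10],[4.8,0.13,7.2,0.01,0.03,0.23,10],[4.8,0.13,7.4,0.01,0.03,0.23,10],[4.8,0.13,7.49,0.01,0.03,0.23,10],[4.8,0.13,7.49,0.01,0.03,0.23,10]])

```text
time_s: 9.3
tcp_pos: [0.3413, 0.2907, 0.024]
ee_rot: [[-0.999, 0.037, 0.0], [0.037, 0.999, 0.0], [-0.0, 0.0, -1.0]]
wrist_force: [0.9, 0.2, -0.3]
gripper_width: 0.19
```

Run:
```python
from h import *
go([.3412,.290,.024],87.8)
c=look("w6","frame_center")
```

```text
row [0.0, -0.03, -0.0, 0.0, 0.0, 0.01] mm 1 deg -0.1
row [0.0, -0.03, -0.0, -0.0, 0.01, -35.99] mm 1 deg 179.9
tcp [0.3413 0.2907 0.024 ] yaw 87.9 j [  61.   20.  -38.    0.  -32. -153.] t 9.3 g 0.19
frame_center 0.79 10120 [0.3185 0.29  ] 16.3 (0.3458, 0.2887) (103.7, 102.9) 177.3
```

View pics/w6.png

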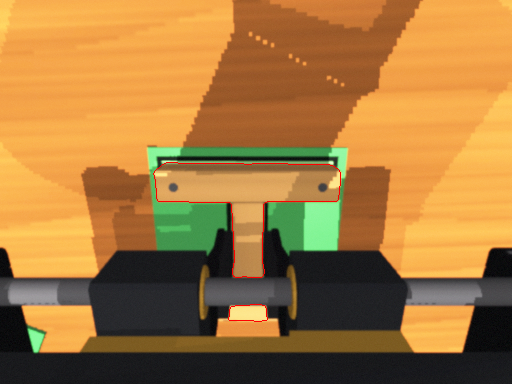

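play_rows(deltas=[[0,0,0.04,0,0,0,10],[0,0,0.06,0,0,0,10],[0,0,0.06,0,0,0,50],[0,0,0.06,0,0,0,50],[0,0,0.06,0,0,0,50],[0,0,0.06,0,0,0,50],[0,0,-0.5,0,0,0,50],[-0.8,0,-2,0,0,0,50],[-1.6,0,-4,0,0,0,50],[-2,0,-6,0,0,0,50],[-2,0,-7,0,0,0,50],[-2,0,-7,0,0,0,50]])

```text
time_s: 10.6
tcp_pos: [0.3934, 0.2907, 0.2037]
ee_rot: [[-0.999, 0.037, 0.007], [0.037, 0.999, 0.008], [-0.007, 0.008, -1.0]]
wrist_force: [-0.4, 0.5, 0.5]
gripper_width: 0.575
```

Run:
```python
from h import *
go([.3412,.290,.024],87.8)
c=look("w7","frame_center")
cv2.imwrite("pics/w7z.png",cv2.resize(c["pixels"][50:230,170:340,::-1],None,fx=3.3,fy=3.3,interpolation=cv2.INTER_CUBIC))
```

```text
row [2.13, -0.17, 7.17, 0.09, 0.08, 0.01] mm 187 deg -0.1
row [2.13, -0.17, 7.17, -0.12, 0.15, -35.99] mm 187 deg 179.9
tcp [0.3934 0.2907 0.2037] yaw 87.9 j [  56.    9.  -20.    0.  -60. -148.] t 10.6 g 0.575
```

View pics/w7z.png

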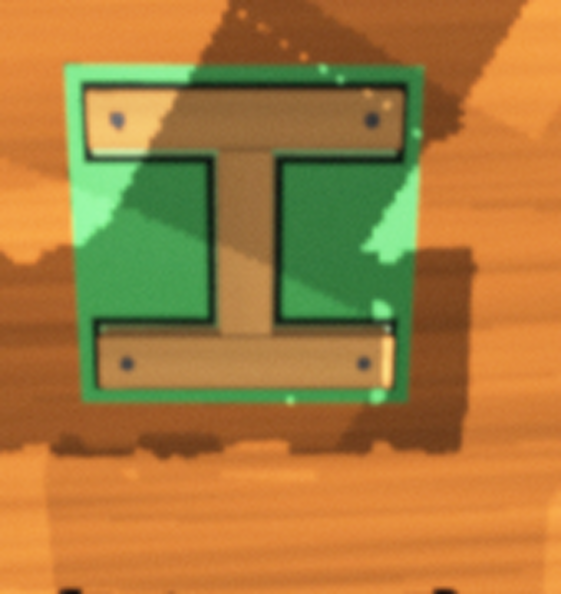

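Run:
```python
from h import *
c=cam("wrist")
f=lambda u,v,z: toplane(c,(170+u/3.3,50+v/3.3),z)[0].round(4)
print("frame",f(245,88,.023),f(245,388,.023), f(216,240,.023),f(272,240,.023), f(86,120,.023),f(404,120,.023))
print("card",f(245,67,.003),f(245,402,.003),f(75,240,.003),f(415,240,.003),"inner lines",f(150,157,.003),f(150,321,.003),f(211,240,.003),f(278,240,.003))
go([.68,-.141,.2],74.5)
```

```text
frame [0.2927 0.2881] [0.3872 0.2841] [0.3382 0.2769] [0.3389 0.2948] [0.3001 0.2384] [0.304 0.337]
card [0.2855 0.2882] [0.397  0.2835] [0.3382 0.2282] [0.3427 0.3436] inner lines [0.3122 0.2555] [0.3667 0.2517] [0.34   0.2743] [0.3408 0.2971]
row [-12.22, -16.72, -0.08, -0.02, -0.01, 2.67] mm 518 deg -13.3
row [-12.22, -16.72, -0.08, 0.02, -0.02, -33.33] mm 518 deg 166.7
tcp [0.3904 0.2881 0.1979] yaw 87.8 j [  56.   10.  -21.   -0.  -60. -148.] t 10.75 g 0.573
```

The frame sits within about 1 mm of its outline. The foot is next.

play_rows(deltas=[[-1,1.3,0,0,0,0,87],[-2,2.6,0,0,0,0,87],[-3.1,3.9,0,0,0,0,87],[-4,5.1,0,0,0,0,87],[-4.65,5.85,0,0,0,0,87],[-4.65,5.85,0,0,0,0,87],[-4.65,5.85,0,0,0,0,87]])

```text
time_s: 11.45
tcp_pos: [0.5118, 0.4299, 0.1957]
ee_rot: [[-0.999, 0.037, -0.004], [0.037, 0.999, -0.004], [0.003, -0.004, -1.0]]
wrist_force: [0.4, -0.9, 0.8]
gripper_width: 0.992
```

Run:
```python
from h import *
fit("w8","foot_center")
go([.507,.43,.012],87.8)
```

```text
foot_center 0.86 (array([0.506 , 0.4306]), np.float64(167.1), (0.5062, 0.4309), (47.6, 45.6), 177.9) 
row [0.18, 0.03, 7.42, -0.03, -0.02, 0.01] mm 186 deg -0.1
row [0.18, 0.03, 7.42, 0.03, -0.04, -35.99] mm 186 deg 179.9
tcp [0.5118 0.4296 0.1976] yaw 87.9 j [  54.   27.    5.   -0.  -68. -146.] t 11.55 g 0.995
```

View pics/w8.png

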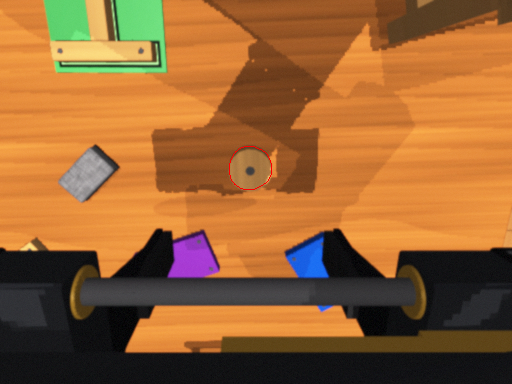

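play_rows(deltas=[[0.23,0.04,1.5,0,0,0,87],[0.23,0.04,3.0,0,0,0,87],[0.23,0.04,4.5,0,0,0,87],[0.23,0.04,6.0,0,0,0,87],[0.23,0.04,7.0,0,0,0,87],[0.23,0.04,7.62,0,0,0,87],[0.23,0.04,7.62,0,0,0,30],[0.23,0.04,7.62,0,0,0,30],[0.23,0.04,7.62,0,0,0,30],[0.23,0.04,7.62,0,0,0,30],[0.23,0.04,7.62,0,0,0,30],[0.23,0.04,7.62,0,0,0,30]])

```text
time_s: 12.75
tcp_pos: [0.5072, 0.4319, 0.0089]
ee_rot: [[-0.999, 0.037, 0.001], [0.037, 0.999, 0.001], [-0.001, 0.001, -1.0]]
wrist_force: [-0.6, -0.7, 2.2]
gripper_width: 0.547
```

play_rows(deltas=[[0,0,0,0,0,0,30],[0,0,0,0,0,0,30],[0,0,0,0,0,0,30],[0,0,0,0,0,0,30]])

```text
time_s: 13.15
tcp_pos: [0.5072, 0.432, 0.0089]
ee_rot: [[-0.999, 0.037, 0.001], [0.037, 0.999, 0.0], [-0.001, 0.0, -1.0]]
wrist_force: [-2.0, -0.4, 5.5]
gripper_width: 0.544
```

play_rows(deltas=[[0,0,-0.5,0,0,0,30],[0,0,-1.5,0,0,0,30],[0,0,-3,0,0,0,30],[0,0,-4.5,0,0,0,30],[0,0,-6,0,0,0,30],[0,0,-7,0,0,0,30],[0,0,-7.5,0,0,0,30],[0,0,-7.5,0,0,0,30]])

```text
time_s: 13.95
tcp_pos: [0.5074, 0.4323, 0.1976]
ee_rot: [[-0.999, 0.037, 0.002], [0.037, 0.999, 0.003], [-0.002, 0.003, -1.0]]
wrist_force: [0.4, -0.1, 0.3]
gripper_width: 0.544
```

Run:
```python
from h import *
go([.54,.092,.2],87.8)
c=fit("w9","foot_center")
```

```text
row [-1.81, -13.55, -0.13, 0.03, 0.02, 0.01] mm 342 deg -0.1
row [-1.81, -13.55, -0.13, -0.04, 0.05, -35.99] mm 342 deg 179.9
tcp [0.5074 0.4323 0.1976] yaw 87.9 j [  54.   27.    5.    0.  -67. -146.] t 13.95 g 0.544
foot_center 0.73 (array([0.5966, 0.4282]), np.float64(85.7), (0.593, 0.4293), (107.9, 92.1), 86.5)
```

View pics/w9.png

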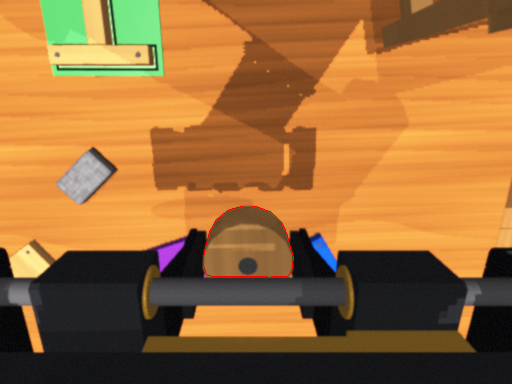

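Run:
```python
from h import *
c=r.capture("wrist")
cv2.imwrite("pics/w9z.png",cv2.resize(c["pixels"][195:295,185:310,::-1],None,fx=5,fy=5,interpolation=cv2.INTER_CUBIC))
for p in [(248,266),(203,255),(293,255),(248,222)]: print(p,[tool_pt(c,p,z) for z in(-.019,-.010,0)])
```

```text
(248, 266) [array([ -2.4,  -0.9, -19. ]), array([ -7.8,  -0.9, -10. ]), array([-13.9,  -0.9,   0. ])]
(203, 255) [array([  4.1, -24. , -19. ]), array([ -1. , -25.4, -10. ]), array([ -6.6, -27. ,   0. ])]
(293, 255) [array([  4. ,  22.2, -19. ]), array([ -1. ,  23.6, -10. ]), array([-6.6, 25.3,  0. ])]
(248, 222) [array([ 22.4,  -0.9, -19. ]), array([ 18.5,  -0.9, -10. ]), array([14.2, -0.9,  0. ])]
```

View pics/w9z.png

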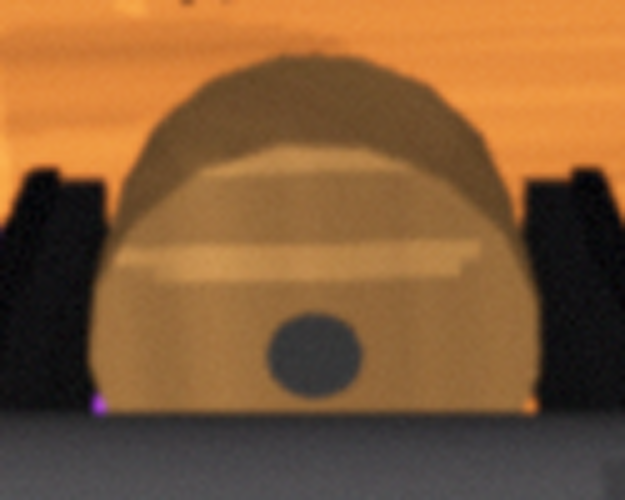

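play_rows(deltas=[[-0.2,-1.36,0,0,0,0,30],[-0.4,-2.7,0,0,0,0,30],[-0.6,-4.1,0,0,0,0,30],[-0.8,-5.4,0,0,0,0,30],[-1,-6.8,0,0,0,0,30],[-1.2,-8.1,0,0,0,0,30],[-1.4,-9.5,0,0,0,0,30],[-1.6,-10.8,0,0,0,0,30],[-1.8,-12.2,0,0,0,0,30],[-1.81,-13.3,0,0,0,0,30],[-1.81,-13.55,0,0,0,0,30],[-1.81,-13.55,0,0,0,0,30]])

```text
time_s: 15.3
tcp_pos: [0.539, 0.0906, 0.1945]
ee_rot: [[-0.999, 0.039, -0.003], [0.039, 0.999, -0.001], [0.002, -0.001, -1.0]]
wrist_force: [1.3, 0.7, 0.0]
gripper_width: 0.542
```

Run:
```python
from h import *
c=fit("w10","card_foot")
go([.432,.092,.013],87.8)
```

```text
card_foot 0.75 (array([0.4313, 0.0896]), np.float64(3.8), (0.4323, 0.0897), (74.7, 74.5), 151.1) (array([0.4325, 0.0896]), np.float64(151.17), 'grow', np.float64(-0.5), 'rms', 0.49)
card_foot 0.23 (array([0.6281, 0.1662]), np.float64(40.4), (0.6394, 0.1668), (93.1, 37.7), 33.2) (array([0.6321, 0.1737]), np.float64(30.97), 'grow', np.float64(5.4), 'rms', 1.99)
row [4.29, -0.16, 7.28, -0.01, -0.01, 0.02] mm 211 deg -0.1
row [4.29, -0.16, 7.28, 0.02, -0.01, -35.98] mm 211 deg 179.9
tcp [0.5395 0.0921 0.195 ] yaw 87.9 j [  27.   16.  -13.    0.  -61. -119.] t 15.4 g 0.546
```

View pics/w10.png

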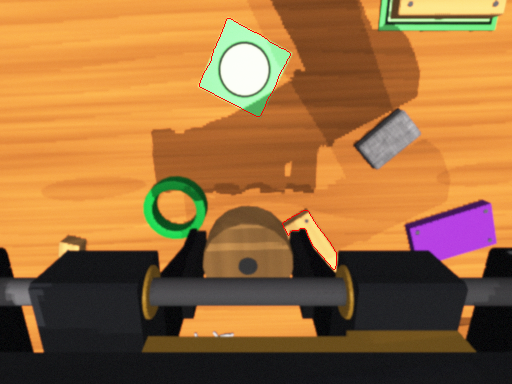

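Run:
```python
from h import *
c=fit("w11","card_foot",k=1)
c=fit("w11","card_foot",k=1)
d=r.cut_out
hsv=cv2.cvtColor(c["pixels"],cv2.COLOR_RGB2GRAY)
cc=cv2.HoughCircles(hsv[20:120,190:300],cv2.HOUGH_GRADIENT,1,50,param1=100,param2=15,minRadius=20,maxRadius=32);print(cc)
if cc is not None: print(toplane(c,(cc[0,0,0]+190,cc[0,0,1]+20),.003))
go([.4325-.002,.0896+.0009,.0125],87.8)
```

```text
card_foot 0.61 (array([0.4311, 0.0893]), np.float64(96.6), (0.4326, 0.0896), (74.8, 74.7), 150.9) (array([0.4323, 0.0894]), np.float64(151.08), 'grow', np.float64(-0.7), 'rms', 0.57)
card_foot 0.98 (array([0.4313, 0.0895]), np.float64(26.9), (0.4325, 0.0891), (74.9, 74.2), 151.6) (array([0.4325, 0.0894]), np.float64(150.83), 'grow', np.float64(-0.8), 'rms', 0.51)
[[[52.5 48.5 25.2]]]
[[0.43247766 0.08998844]]
row [4.35, -0.23, 7.32, -0.0, -0.0, 0.03] mm 213 deg -0.2
row [4.35, -0.23, 7.32, 0.01, -0.01, -35.97] mm 213 deg 179.8
tcp [0.5396 0.0925 0.1956] yaw 88.0 j [  27.   16.  -13.    0.  -61. -119.] t 15.6 g 0.545
```

play_rows(deltas=[[1,-0.1,0,0,0,0,30],[2,-0.23,1,0,0,0.03,30],[3,-0.23,2.2,0,0,0.03,30],[4,-0.23,3.4,0,0,0.03,30],[4.35,-0.23,4.6,0,0,0.03,30],[4.35,-0.23,5.8,0,0,0.03,30],[4.35,-0.23,6.5,0,0,0.03,30],[4.35,-0.23,6.9,0,0,0.03,30],[4.35,-0.23,7.2,0,0,0.03,30],[4.35,-0.23,7.32,0,0,0.03,30],[4.35,-0.23,7.34,0,0,0.03,30],[4.35,-0.23,7.34,0,0,0.03,30]])

```text
time_s: 16.8
tcp_pos: [0.4312, 0.09, 0.0128]
ee_rot: [[-0.999, 0.04, 0.001], [0.04, 0.999, 0.0], [-0.001, 0.0, -1.0]]
wrist_force: [-0.1, 0.1, 0.3]
gripper_width: 0.543
```

play_rows(deltas=[[0,0,0,0,0,0,30],[0,0,0,0,0,0,75],[0,0,0,0,0,0,75],[0,0,0,0,0,0,75],[0,0,0,0,0,0,75],[0,0,-0.6,0,0,0,75],[0,0,-2,0,0,0,75],[-0.8,0,-4,0,0,0,75],[-1.6,0,-6,0,0,0,75],[-2,0,-7,0,0,0,75],[-2,0,-7.3,0,0,0,75],[-2,0,-7.3,0,0,0,75]])

```text
time_s: 18.0
tcp_pos: [0.481, 0.088, 0.1957]
ee_rot: [[-0.999, 0.04, 0.002], [0.04, 0.999, 0.001], [-0.002, 0.001, -1.0]]
wrist_force: [0.1, 0.6, -0.7]
gripper_width: 0.861
```

Run:
```python
from h import *
H["foot_center"]=.031
c=fit("w12","foot_center",k=1)
c=fit("w12b","card_foot",k=1)
go([.65,.163,.2],120.5)
cv2.imwrite("pics/w12z.png",cv2.resize(c["pixels"][80:220,170:330,::-1],None,fx=4,fy=4,interpolation=cv2.INTER_CUBIC))
```

```text
foot_center 0.81 (array([0.4323, 0.089 ]), np.float64(172.2), (0.4328, 0.089), (47.0, 47.0), 133.1) 
card_foot 0.59 (array([0.4297, 0.0897]), np.float64(109.4), (0.4329, 0.0893), (74.9, 74.7), 59.7) (array([0.4327, 0.0895]), np.float64(60.37), 'grow', np.float64(-0.7), 'rms', 0.52)
row [-6.7, 3.29, -0.31, -0.01, -0.05, -6.56] mm 187 deg 32.8
row [-6.7, 3.29, -0.31, -0.06, 0.01, 29.44] mm 187 deg -147.2
tcp [0.4793 0.0874 0.193 ] yaw 87.7 j [  29.   10.  -21.   -0.  -59. -122.] t 18.2 g 0.862
```

View pics/w12z.png

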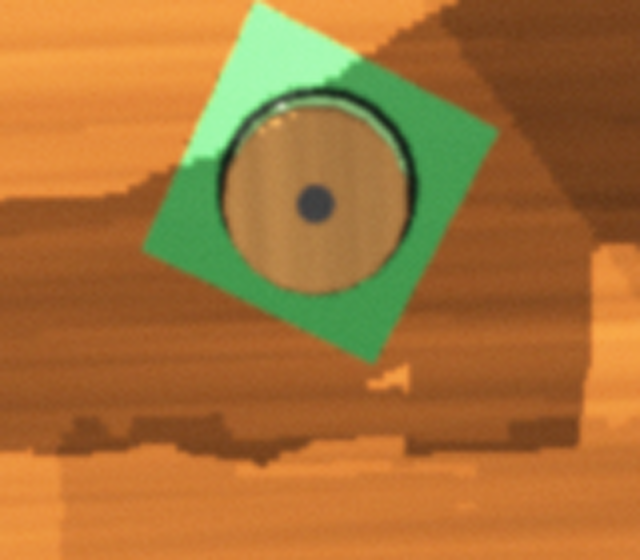

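play_rows(deltas=[[-1,0.5,-0.1,0,0,-1,87],[-2,1,-0.2,0,0,-2,87],[-3,1.5,-0.3,0,0,-3,87],[-4,2,-0.31,0,0,-4,87],[-5,2.5,-0.31,0,0,-5,87],[-6,3,-0.31,0,0,-6,87],[-6.7,3.29,-0.31,0,-0.05,-6.56,87],[-6.7,3.29,-0.31,0,-0.05,-6.56,87],[-6.7,3.29,-0.31,0,-0.05,-6.56,87],[-6.7,3.29,-0.31,0,-0.05,-6.56,87]])

```text
time_s: 19.2
tcp_pos: [0.6502, 0.163, 0.2019]
ee_rot: [[-0.862, -0.507, 0.002], [-0.507, 0.862, 0.0], [-0.002, -0.001, -1.0]]
wrist_force: [0.3, 0.7, 0.1]
gripper_width: 0.994
```

Run:
```python
from h import *
c=fit("w13","slat_center")
go([.644,.163,.01],120.5)
```

```text
slat_center 0.92 (array([0.6272, 0.3301]), np.float64(104.0), (0.6287, 0.3296), (102.2, 60.4), 106.8) (array([0.6289, 0.3298]), np.float64(107.54), 'grow', np.float64(1.4), 'rms', 1.33)
slat_center 0.86 (array([0.6446, 0.1587]), np.float64(33.0), (0.6469, 0.1596), (96.8, 55.4), 31.8) (array([0.6464, 0.1598]), np.float64(32.3), 'grow', np.float64(-0.8), 'rms', 0.59)
row [0.25, 0.14, 7.71, -0.02, 0.04, 0.0] mm 193 deg -0.0
row [0.25, 0.14, 7.71, -0.06, -0.02, -36.0] mm 193 deg 180.0
tcp [0.6505 0.1631 0.2027] yaw 120.5 j [ 28.  27.   6.   0. -68. -87.] t 19.3 g 0.995
```

View pics/w13.png

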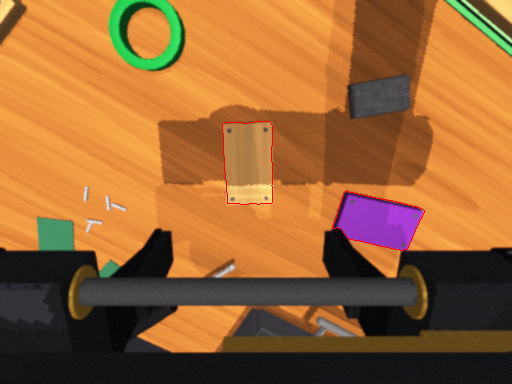

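Run:
```python
from h import *
go([.646,.1605,.0055],122)
```

```text
row [0.23, 0.01, 7.89, -0.02, 0.04, -0.3] mm 197 deg 1.5
row [0.23, 0.01, 7.89, 0.06, 0.02, 35.7] mm 197 deg -178.5
tcp [0.6505 0.1631 0.2027] yaw 120.5 j [ 28.  27.   6.   0. -68. -87.] t 19.3 g 0.995
```

play_rows(deltas=[[0.23,0.01,1.5,0,0,-0.3,87],[0.23,0.01,3,0,0,-0.3,87],[0.23,0.01,4.5,0,0,-0.3,87],[0.23,0.01,6,0,0,-0.3,87],[0.23,0.01,7.2,0,0,-0.3,87],[0.23,0.01,7.86,0,0,-0.3,87],[0.23,0.01,7.86,0,0,-0.3,87],[0.23,0.01,7.86,0,0,-0.3,40],[0.23,0.01,7.86,0,0,-0.3,40],[0.23,0.01,7.86,0,0,-0.3,40],[0.23,0.01,7.86,0,0,-0.3,40],[0.23,0.01,7.86,0,0,-0.3,40]])

```text
time_s: 20.5
tcp_pos: [0.6473, 0.161, 0.0068]
ee_rot: [[-0.848, -0.53, 0.005], [-0.53, 0.848, 0.001], [-0.005, -0.002, -1.0]]
wrist_force: [-0.6, 0.4, 1.9]
gripper_width: 0.639
```

play_rows(deltas=[[0,0,0,0,0,0,40],[0,0,0,0,0,0,40],[0,0,0,0,0,0,40],[0,0,0,0,0,0,40]])

```text
time_s: 20.9
tcp_pos: [0.6473, 0.161, 0.0068]
ee_rot: [[-0.848, -0.53, 0.005], [-0.53, 0.848, 0.001], [-0.005, -0.002, -1.0]]
wrist_force: [-1.5, 0.8, 5.6]
gripper_width: 0.638
```

play_rows(deltas=[[0,0,-0.5,0,0,0,40],[0,0,-1.5,0,0,0,40],[0,0,-3,0,0,0,40],[0,0,-4.5,0,0,0,40],[0,0,-6,0,0,0,40],[0,0,-7,0,0,0,40],[0,0,-7.5,0,0,0,40],[0,0,-7.5,0,0,0,40],[0,0,-7.5,0,0,0,40]])

```text
time_s: 21.8
tcp_pos: [0.6454, 0.1605, 0.1918]
ee_rot: [[-0.848, -0.53, 0.001], [-0.53, 0.848, 0.0], [-0.001, -0.0, -1.0]]
wrist_force: [0.0, 0.4, -1.6]
gripper_width: 0.638
```

Run:
```python
from h import *
c=look("w14","slat_center")
go([.62,-.40,.2],158.8)
cv2.imwrite("pics/w14z.png",cv2.resize(c["pixels"][150:310,170:330,::-1],None,fx=4,fy=3.6,interpolation=cv2.INTER_CUBIC))
```

```text
slat_center 0.83 3204 [0.6273 0.3246] 115.8 (0.629, 0.3291) (99.4, 58.0) 108.9
slat_center 0.69 13187 [0.7081 0.198 ] 32.5 (0.7287, 0.2104) (216.1, 122.6) 31.9
row [12.73, -18.47, -0.34, -0.01, -0.01, -7.36] mm 561 deg 36.8
row [12.73, -18.47, -0.34, -0.01, 0.01, 28.64] mm 561 deg -143.2
tcp [0.6452 0.1603 0.191 ] yaw 122.0 j [ 28.  27.   4.   0. -67. -86.] t 21.9 g 0.639
```

View pics/w14z.png

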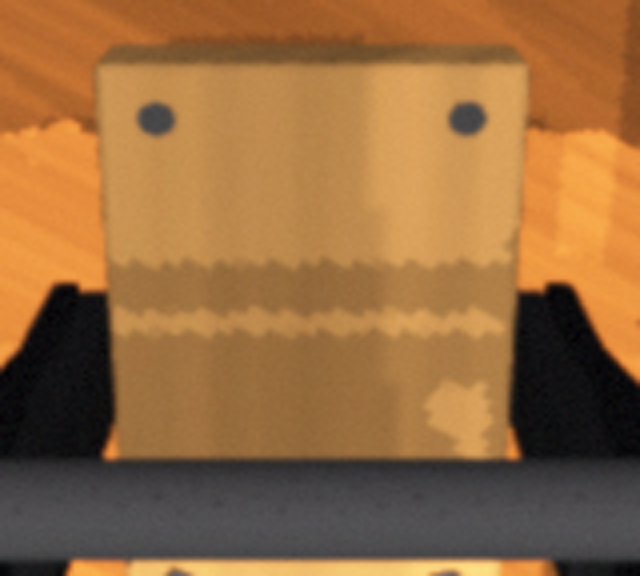

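Run:
```python
from h import *
c=r.capture("wrist")
for p in [(194.5,167.8),(301.75,167.8),(248,167.8)]: print(tool_pt(c,p,-.0072))
go([.56,-.33,.2],158.8)
```

```text
[ 47.8 -28.2  -7.2]
[47.8 26.2 -7.2]
[47.8 -1.1 -7.2]
row [13.29, -14.82, -0.34, -0.01, -0.0, -7.36] mm 498 deg 36.8
row [13.29, -14.82, -0.34, -0.01, 0.01, 28.64] mm 498 deg -143.2
tcp [0.6454 0.1603 0.1912] yaw 122.0 j [ 28.  27.   4.   0. -67. -86.] t 21.95 g 0.637
```

play_rows(deltas=[[0.9,-1.0,0,0,0,-0.7,40],[2.1,-2.3,-0.1,0,0,-1.4,40],[3.3,-3.7,-0.2,0,0,-2.1,40],[4.5,-5.0,-0.3,0,0,-2.8,40],[5.7,-6.4,-0.34,0,0,-3.5,40],[6.9,-7.7,-0.34,0,0,-4.2,40],[8.1,-9.0,-0.34,0,0,-4.9,40],[9.3,-10.4,-0.34,0,0,-5.6,40],[10.5,-11.7,-0.34,0,0,-6.3,40],[11.7,-13.0,-0.34,0,0,-7.0,40],[12.7,-14.2,-0.34,0,0,-7.36,40],[13.29,-14.82,-0.34,0,0,-7.36,40]])

```text
time_s: 23.15
tcp_pos: [0.5596, -0.3324, 0.1995]
ee_rot: [[-0.363, -0.932, 0.001], [-0.932, 0.363, 0.001], [-0.002, -0.001, -1.0]]
wrist_force: [0.2, 0.4, -0.2]
gripper_width: 0.637
```

play_rows(deltas=[[0,0,0,0,0,0,40],[0,0,0,0,0,0,40],[0,0,0,0,0,0,40]])

```text
time_s: 23.45
tcp_pos: [0.561, -0.3287, 0.2006]
ee_rot: [[-0.36, -0.933, 0.003], [-0.933, 0.36, 0.001], [-0.002, -0.002, -1.0]]
wrist_force: [0.1, -0.8, -0.1]
gripper_width: 0.639
```

Run:
```python
from h import *
c=fit("w15","card_slat",k=1)
c=fit("w15","card_slat",k=1)
go([.519,-.436,.0103],158.8)
```

```text
card_slat 0.92 (array([ 0.52  , -0.4413]), np.float64(68.4), (0.5208, -0.438), (111.7, 77.0), 68.8) (array([ 0.5207, -0.4397]), np.float64(68.74), 'grow', np.float64(-0.5), 'rms', 0.55)
card_slat 0.9 (array([ 0.5202, -0.4411]), np.float64(68.4), (0.5216, -0.4385), (110.8, 76.8), 68.8) (array([ 0.5208, -0.4394]), np.float64(68.71), 'grow', np.float64(-0.6), 'rms', 0.37)
row [4.63, 0.06, 7.63, -0.04, 0.03, 0.02] mm 223 deg -0.1
row [4.63, 0.06, 7.63, -0.04, -0.07, -35.98] mm 223 deg 179.9
tcp [ 0.5613 -0.3287  0.2014] yaw 158.9 j [-16.  25.   2.  -0. -67.  -5.] t 23.65 g 0.636
```

View pics/w15.png

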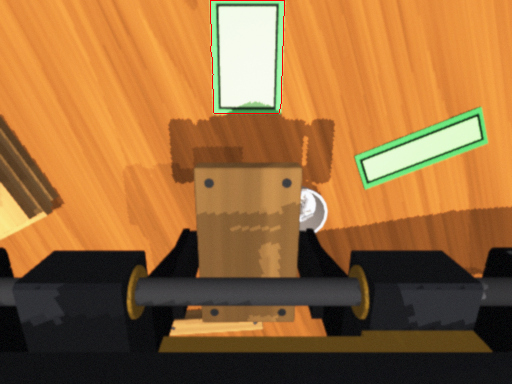

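play_rows(deltas=[[1,0,0,0,0,0,40],[1,0,0,0,0,0,40],[1,0,0,0,0,0,40]])

```text
time_s: 23.95
tcp_pos: [0.552, -0.3527, 0.2012]
ee_rot: [[-0.361, -0.932, 0.004], [-0.932, 0.361, 0.001], [-0.002, -0.004, -1.0]]
wrist_force: [0.1, 0.6, 0.2]
gripper_width: 0.64
```

Run:
```python
from h import *
c=fit("w16","card_slat",k=1)
c=fit("w16","card_slat",k=1)
go([.52,-.4375,.0103],158.7)
```

```text
card_slat 0.94 (array([ 0.5197, -0.4427]), np.float64(69.1), (0.5206, -0.4402), (113.8, 77.9), 68.8) (array([ 0.5208, -0.4399]), np.float64(68.9), 'grow', np.float64(-0.5), 'rms', 0.48)
card_slat 0.73 (array([ 0.5196, -0.4422]), np.float64(69.2), (0.5208, -0.4394), (112.8, 77.3), 68.8) (array([ 0.5208, -0.4396]), np.float64(69.14), 'grow', np.float64(-1.0), 'rms', 0.59)
row [3.66, 0.0, 7.63, -0.04, 0.03, 0.03] mm 212 deg -0.2
row [3.66, 0.0, 7.63, -0.04, -0.07, -35.97] mm 212 deg 179.8
tcp [ 0.5522 -0.3523  0.2013] yaw 158.9 j [-18.  26.   3.  -0. -67.  -3.] t 24.15 g 0.641
```

Run:
```python
from h import *
go([.5199,-.4393,.0103],158.9)
```

```text
row [3.73, -0.02, 7.63, -0.04, 0.03, -0.01] mm 212 deg 0.0
row [3.73, -0.02, 7.63, 0.04, 0.07, 35.99] mm 212 deg -180.0
tcp [ 0.5522 -0.3523  0.2013] yaw 158.9 j [-18.  26.   3.  -0. -67.  -3.] t 24.15 g 0.641
```

play_rows(deltas=[[1,0,0,0,0,0,40],[2,-0.02,0.5,0,0,0,40],[3,-0.02,1.5,0,0,0,40],[3.73,-0.02,3,-0.04,0.03,0,40],[3.73,-0.02,4.5,-0.04,0.03,0,40],[3.73,-0.02,5.8,-0.04,0.03,0,40],[3.73,-0.02,6.6,-0.04,0.03,0,40],[3.73,-0.02,7.1,-0.04,0.03,0,40],[3.73,-0.02,7.4,-0.04,0.03,0,40],[3.73,-0.02,7.6,-0.04,0.03,0,40],[3.73,-0.02,7.63,-0.04,0.03,0,40],[3.73,-0.02,7.63,-0.04,0.03,0,40]])

```text
time_s: 25.35
tcp_pos: [0.5201, -0.4402, 0.0113]
ee_rot: [[-0.361, -0.933, 0.001], [-0.933, 0.361, -0.001], [0.001, -0.002, -1.0]]
wrist_force: [0.7, -0.5, -0.2]
gripper_width: 0.639
```

Run:
```python
from h import *
go([.5199,-.4393,.0100],158.9)
c=look("w17","slat_center")
```

```text
row [-0.03, 0.02, 0.05, -0.02, -0.01, -0.01] mm 2 deg 0.1
row [-0.03, 0.02, 0.05, -0.01, 0.03, 35.99] mm 2 deg -179.9
tcp [ 0.5201 -0.4402  0.0113] yaw 158.8 j [-27.  38.  -4.   0. -47.   5.] t 25.35 g 0.639
slat_center 0.69 13579 [ 0.5169 -0.451 ] 68.2 (0.5208, -0.4413) (101.7, 58.0) 68.8
```

View pics/w17.png

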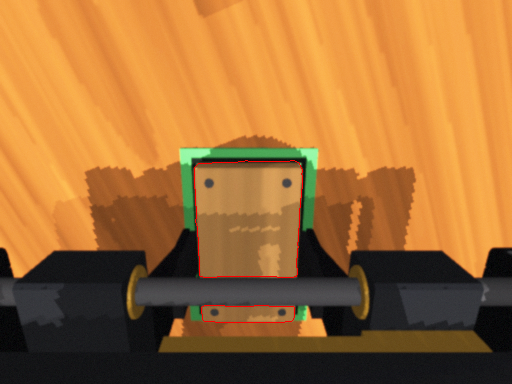

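play_rows(deltas=[[-0.02,0.02,0.04,0,0,0,40],[-0.02,0.02,0.04,0,0,0,40],[-0.02,0.02,0.04,0,0,0,78],[-0.02,0.02,0.04,0,0,0,78],[-0.02,0.02,0.04,0,0,0,78],[-0.02,0.02,0.04,0,0,0,78],[0,0,-0.5,0,0,0,78],[0,0,-2,0,0,0,78],[-0.8,0,-4,0,0,0,78],[-1.6,0,-6,0,0,0,78],[-2,0,-7.3,0,0,0,78],[-2,0,-7.3,0,0,0,78]])

```text
time_s: 26.65
tcp_pos: [0.5415, -0.3941, 0.2024]
ee_rot: [[-0.358, -0.933, 0.014], [-0.934, 0.358, -0.009], [0.003, -0.016, -1.0]]
wrist_force: [0.0, -0.7, 0.1]
gripper_width: 0.897
```

play_rows(deltas=[[0,0,0,0,0,0,78],[0,0,0,0,0,0,78]])

```text
time_s: 26.85
tcp_pos: [0.5368, -0.3929, 0.192]
ee_rot: [[-0.362, -0.932, -0.002], [-0.932, 0.362, 0.001], [-0.0, 0.002, -1.0]]
wrist_force: [-0.6, 0.8, -0.6]
gripper_width: 0.895
```

Run:
```python
from h import *
H["slat_center"]=.017
c=fit("w18","slat_center",k=1)
c=fit("w18b","card_slat",k=1)
go([.685,-.141,.2],74.5)
cv2.imwrite("pics/w18z.png",cv2.resize(c["pixels"][60:230,160:340,::-1],None,fx=3.5,fy=3.5,interpolation=cv2.INTER_CUBIC))
```

```text
slat_center 0.84 (array([ 0.5192, -0.4425]), np.float64(69.0), (0.5198, -0.4407), (94.6, 55.7), 68.8) (array([ 0.5199, -0.4406]), np.float64(68.86), 'grow', np.float64(-0.8), 'rms', 0.38)
card_slat 0.9 (array([ 0.5212, -0.4436]), np.float64(70.9), (0.5213, -0.4399), (114.5, 77.0), 68.7) (array([ 0.5211, -0.4395]), np.float64(68.85), 'grow', np.float64(-0.3), 'rms', 0.43)
row [-11.55, -1.87, -0.36, 0.02, -0.03, 16.86] mm 293 deg -84.3
row [-11.55, -1.87, -0.36, 0.03, 0.02, -19.14] mm 293 deg 95.7
tcp [ 0.5369 -0.3934  0.1912] yaw 158.8 j [-22.  27.   4.   0. -67.   1.] t 27.05 g 0.896
```

View pics/w18z.png

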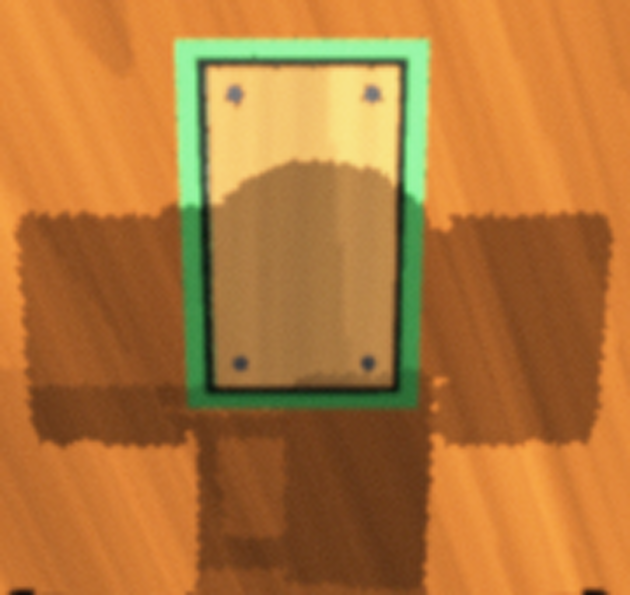

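The slat is within about 1.6 mm and aligned to 0.1°. The rail is next.

play_rows(deltas=[[-1,-0.2,0,0,0,1.5,87],[-2,-0.4,-0.1,0,0,3,87],[-3,-0.6,-0.2,0,0,4.5,87],[-4.2,-0.7,-0.3,0,0,6,87],[-5.4,-0.9,-0.36,0,0,7.5,87],[-6.6,-1.1,-0.36,0,0,9,87],[-7.8,-1.3,-0.36,0,0,10.5,87],[-9,-1.5,-0.36,0,0,12,87],[-10,-1.7,-0.36,0,0,13.5,87],[-11,-1.8,-0.36,0,0,15,87],[-11.55,-1.87,-0.36,0,0,16.4,87],[-11.55,-1.87,-0.36,0,0,16.86,87]])

```text
time_s: 28.25
tcp_pos: [0.6862, -0.1391, 0.2001]
ee_rot: [[-0.964, 0.268, -0.002], [0.268, 0.964, -0.0], [0.002, -0.001, -1.0]]
wrist_force: [-0.8, -0.5, 0.6]
gripper_width: 1.002
```

play_rows(deltas=[[0,0,0,0,0,0,87],[0,0,0,0,0,0,87]])

```text
time_s: 28.45
tcp_pos: [0.6853, -0.1412, 0.2009]
ee_rot: [[-0.964, 0.266, -0.001], [0.266, 0.964, -0.0], [0.001, -0.001, -1.0]]
wrist_force: [-0.0, -0.2, 1.3]
gripper_width: 0.996
```

Run:
```python
from h import *
c=fit("w19","rail_center",k=2)
go([.68,-.142,.0075],74.5)
```

```text
rail_center 0.89 (array([ 0.6767, -0.145 ]), np.float64(163.6), (0.6806, -0.1459), (131.7, 25.6), 163.6) (array([ 0.6806, -0.1461]), np.float64(163.69), 'grow', np.float64(-0.3), 'rms', 0.6)
row [0.19, -0.07, 7.75, -0.01, -0.01, 0.0] mm 194 deg -0.0
row [0.19, -0.07, 7.75, 0.01, -0.01, -36.0] mm 194 deg 180.0
tcp [ 0.6852 -0.1414  0.2013] yaw 74.5 j [   2.   30.   11.    0.  -70. -107.] t 28.55 g 1.0
```

View pics/w19.png

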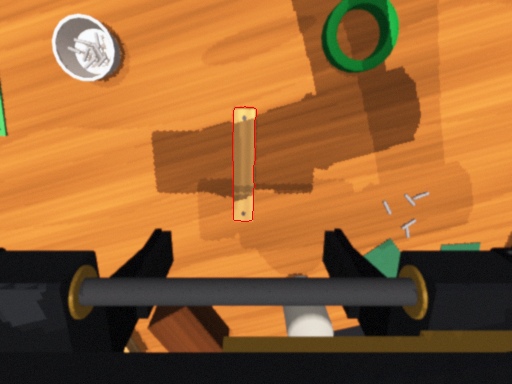

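Run:
```python
from h import *
go([.6805,-.1445,.007],73.7)
```

```text
row [0.15, -0.16, 7.77, -0.01, -0.01, 0.16] mm 194 deg -0.8
row [0.15, -0.16, 7.77, 0.01, -0.01, -35.84] mm 194 deg 179.2
tcp [ 0.6852 -0.1414  0.2013] yaw 74.5 j [   2.   30.   11.    0.  -70. -107.] t 28.55 g 1.0
```

play_rows(deltas=[[0.15,-0.16,1.5,0,0,0.16,55],[0.15,-0.16,3,0,0,0.16,55],[0.15,-0.16,4.5,0,0,0.16,55],[0.15,-0.16,6,0,0,0.16,55],[0.15,-0.16,7.1,0,0,0.16,55],[0.15,-0.16,7.75,0,0,0.16,55],[0.15,-0.16,7.75,0,0,0.16,55],[0.15,-0.16,7.75,0,0,0.16,12],[0.15,-0.16,7.75,0,0,0.16,12],[0.15,-0.16,7.75,0,0,0.16,12],[0.15,-0.16,7.75,0,0,0.16,12],[0.15,-0.16,7.75,0,0,0.16,12]])

```text
time_s: 29.75
tcp_pos: [0.6812, -0.1438, 0.0088]
ee_rot: [[-0.96, 0.28, 0.001], [0.28, 0.96, -0.001], [-0.001, -0.0, -1.0]]
wrist_force: [-0.5, 0.4, 1.9]
gripper_width: 0.271
```

play_rows(deltas=[[0,0,0,0,0,0,12],[0,0,0,0,0,0,12],[0,0,0,0,0,0,12],[0,0,0,0,0,0,12],[0,0,0,0,0,0,12]])

```text
time_s: 30.25
tcp_pos: [0.6812, -0.1438, 0.0088]
ee_rot: [[-0.96, 0.28, 0.001], [0.28, 0.96, -0.001], [-0.001, -0.0, -1.0]]
wrist_force: [-1.8, 0.6, 4.8]
gripper_width: 0.275
```

play_rows(deltas=[[0,0,-0.5,0,0,0,12],[0,0,-1.5,0,0,0,12],[0,0,-3,0,0,0,12],[0,0,-4.5,0,0,0,12],[0,0,-6,0,0,0,12],[0,0,-7,0,0,0,12],[0,0,-7.7,0,0,0,12],[0,0,-7.7,0,0,0,12],[0,0,-7.7,0,0,0,12]])

```text
time_s: 31.15
tcp_pos: [0.6803, -0.1435, 0.1997]
ee_rot: [[-0.96, 0.281, -0.001], [0.281, 0.96, 0.0], [0.001, 0.0, -1.0]]
wrist_force: [-0.2, 1.0, -1.6]
gripper_width: 0.274
```

Run:
```python
from h import *
c=look("w20","rail_center")
go([.49,-.273,.2],91.3)
cv2.imwrite("pics/w20z.png",cv2.resize(c["pixels"][130:290,190:310,::-1],None,fx=5,fy=3.6,interpolation=cv2.INTER_CUBIC))
```

```text
rail_center 0.64 8072 [ 0.743 -0.163] 163.6 (0.7689, -0.171) (273.6, 55.7) 163.4
row [5.84, -7.1, -0.04, -0.0, -0.04, -3.52] mm 230 deg 17.6
row [5.84, -7.1, -0.04, -0.06, 0.0, 32.48] mm 230 deg -162.4
tcp [ 0.6799 -0.1436  0.1983] yaw 73.7 j [   1.   30.   10.   -0.  -70. -108.] t 31.25 g 0.273
```

View pics/w20z.png

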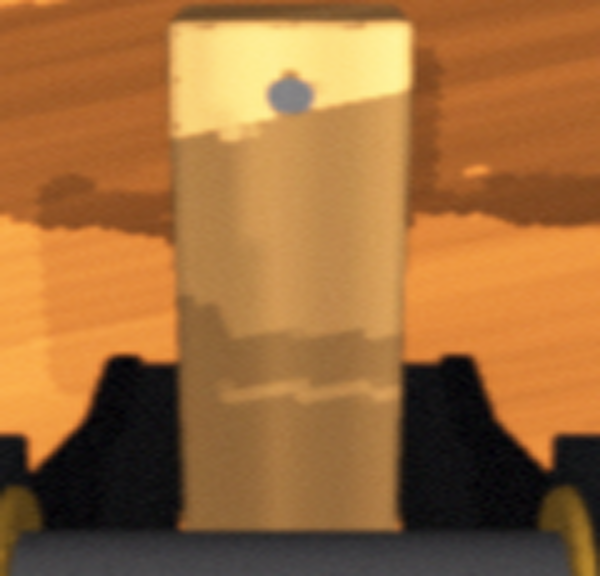

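Run:
```python
from h import *
c=r.capture("wrist")
for p in [(224,135.6),(272.4,135.6),(248,135.6),(227,275),(269.5,275)]: print(tool_pt(c,p,-.0112))
go([.475,-.273,.26],91.3)
```

```text
[ 63.6 -12.1 -11.2]
[ 63.6  11.  -11.2]
[ 63.6  -0.7 -11.2]
[-13.  -12.3 -11.2]
[-13.   11.2 -11.2]
row [6.42, -7.27, -2.44, -0.01, -0.04, -3.52] mm 250 deg 17.6
row [6.42, -7.27, -2.44, -0.06, 0.01, 32.48] mm 250 deg -162.4
tcp [ 0.6799 -0.1436  0.1983] yaw 73.7 j [   1.   30.   10.   -0.  -70. -108.] t 31.3 g 0.271
```

Rail offset in hand is about (-1.4, -0.6) mm, with no turn.

play_rows(deltas=[[0.9,-1,-0.5,0,0,-0.6,12],[2,-2.2,-1,0,0,-1.2,12],[3.1,-3.5,-1.5,0,0,-1.8,12],[4.2,-4.8,-2,0,0,-2.4,12],[5.2,-5.9,-2.4,0,0,-3,12],[6,-6.8,-2.44,0,0,-3.52,12],[6.42,-7.27,-2.44,0,0,-3.52,12],[6.42,-7.27,-2.44,0,0,-3.52,12],[6.42,-7.27,-2.44,0,0,-3.52,12],[6.42,-7.27,-2.44,0,0,-3.52,12]])

```text
time_s: 32.3
tcp_pos: [0.4767, -0.2727, 0.2607]
ee_rot: [[-1.0, -0.024, -0.001], [-0.024, 1.0, -0.0], [0.001, -0.0, -1.0]]
wrist_force: [-0.0, 0.2, -0.3]
gripper_width: 0.272
```

Run:
```python
from h import *
c=fit("w21","card_rail",k=1)
c=fit("w21","card_rail",k=1)
go([.367,-.273,.0125],91.3)
```

```text
card_rail 0.6 (array([ 0.3639, -0.2766]), np.float64(1.5), (0.3677, -0.2764), (144.7, 44.1), 1.4) (array([ 0.3677, -0.2764]), np.float64(1.45), 'grow', np.float64(-0.6), 'rms', 0.36)
card_rail 0.73 (array([ 0.3639, -0.2764]), np.float64(1.6), (0.3672, -0.276), (145.8, 44.8), 1.4) (array([ 0.3677, -0.2763]), np.float64(1.55), 'grow', np.float64(-0.5), 'rms', 0.49)
row [4.37, 0.1, 9.94, -0.0, -0.01, 0.01] mm 272 deg -0.1
row [4.37, 0.1, 9.94, 0.01, -0.0, -35.99] mm 272 deg 179.9
tcp [ 0.4765 -0.2727  0.261 ] yaw 91.4 j [-13.  13.  -7.   0. -70. -76.] t 32.5 g 0.266
```

View pics/w21.png

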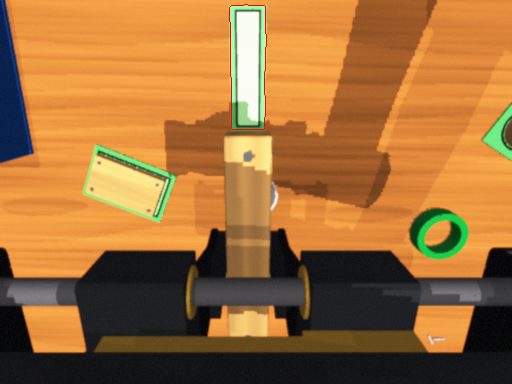

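Run:
```python
from h import *
go([.3664,-.2757,.0121],91.5)
```

```text
row [4.4, -0.01, 9.96, -0.0, -0.01, -0.03] mm 272 deg 0.1
row [4.4, -0.01, 9.96, -0.01, 0.0, 35.97] mm 272 deg -179.9
tcp [ 0.4765 -0.2727  0.261 ] yaw 91.4 j [-13.  13.  -7.   0. -70. -76.] t 32.5 g 0.266
```

play_rows(deltas=[[1,0,0,0,0,0,12],[2.2,0,1,0,0,0,12],[3.4,0,2.2,0,0,-0.03,12],[4.4,-0.01,3.6,0,0,-0.03,12],[4.4,-0.01,5.2,0,0,-0.03,12],[4.4,-0.01,6.8,0,0,-0.03,12],[4.4,-0.01,8.2,0,0,-0.03,12],[4.4,-0.01,9,0,0,-0.03,12],[4.4,-0.01,9.5,0,0,-0.03,12],[4.4,-0.01,9.8,0,0,-0.03,12],[4.4,-0.01,9.94,0,0,-0.03,12],[4.4,-0.01,9.96,0,0,-0.03,12]])

```text
time_s: 33.7
tcp_pos: [0.3662, -0.2761, 0.0125]
ee_rot: [[-1.0, -0.026, 0.0], [-0.026, 1.0, -0.001], [-0.0, -0.001, -1.0]]
wrist_force: [-0.0, -0.2, -0.4]
gripper_width: 0.271
```

Run:
```python
from h import *
go([.3664,-.2757,.0118],91.5)
c=look("w22","rail_center")
```

```text
row [-0.01, 0.02, 0.03, -0.01, 0.0, -0.0] mm 1 deg 0.0
row [-0.01, 0.02, 0.03, 0.0, 0.01, 36.0] mm 1 deg -180.0
tcp [ 0.3662 -0.2761  0.0125] yaw 91.5 j [-17.  22. -37.   0. -30. -72.] t 33.7 g 0.271
rail_center 0.57 8030 [ 0.3495 -0.2776] 1.3 (0.3616, -0.2771) (123.1, 24.9) 1.4
```

View pics/w22.png

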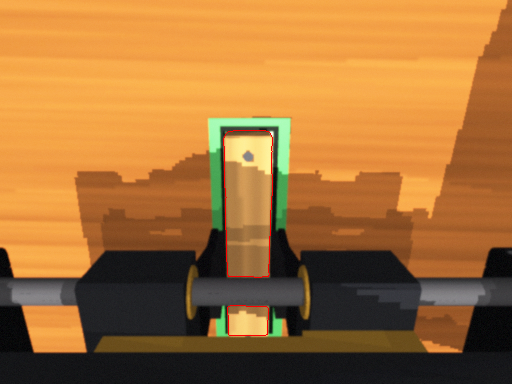

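Centred on the outline, so I'll release.

play_rows(deltas=[[0,0.02,0.02,0,0,0,12],[0,0.02,0.02,0,0,0,12],[0,0.02,0.02,0,0,0,50],[0,0.02,0.02,0,0,0,50],[0,0.02,0.02,0,0,0,50],[0,0.02,0.02,0,0,0,50],[0,0,-0.5,0,0,0,50],[0,0,-2,0,0,0,50],[-0.8,0,-4,0,0,0,50],[-1.6,0,-6,0,0,0,50],[-2,0,-7.3,0,0,0,50],[-2,0,-7.3,0,0,0,50]])

```text
time_s: 35.0
tcp_pos: [0.4207, -0.2763, 0.2013]
ee_rot: [[-1.0, -0.028, 0.013], [-0.028, 1.0, -0.006], [-0.013, -0.006, -1.0]]
wrist_force: [0.3, 0.5, -0.2]
gripper_width: 0.575
```

play_rows(deltas=[[0,0,0,0,0,0,50],[0,0,0,0,0,0,50]])

```text
time_s: 35.2
tcp_pos: [0.4145, -0.2742, 0.1935]
ee_rot: [[-1.0, -0.025, -0.003], [-0.025, 1.0, 0.001], [0.003, 0.001, -1.0]]
wrist_force: [-0.3, -0.1, -0.5]
gripper_width: 0.577
```

Run:
```python
from h import *
for k,v in dict(rail_center=.023,slat_center=.017,foot_center=.031,frame_center=.023).items(): H[k]=v
c=fit("w23","rail_center",k=1)
c=fit("w23b","card_rail",k=1)
cv2.imwrite("pics/w23z.png",cv2.resize(c["pixels"][40:240,180:330,::-1],None,fx=3,fy=3,interpolation=cv2.INTER_CUBIC))
c=cam("top");cv2.imwrite("pics/top9.png",cv2.resize(c["pixels"][110:270,60:460,::-1],None,fx=2,fy=2,interpolation=cv2.INTER_CUBIC))
for t in H: 
    for d in r.cut_out("top",t)[:2]: print(t,round(d["score"],2),pose(c,d["region"],H[t]))
```

```text
rail_center 0.67 (array([ 0.3634, -0.2767]), np.float64(1.3), (0.3669, -0.2767), (128.7, 23.8), 1.4) (array([ 0.3669, -0.2766]), np.float64(1.35), 'grow', np.float64(-0.7), 'rms', 0.38)
card_rail 0.61 (array([ 0.3632, -0.2764]), np.float64(1.4), (0.369, -0.2758), (146.1, 46.8), 1.4) (array([ 0.3685, -0.2764]), np.float64(1.4), 'grow', np.float64(-0.4), 'rms', 0.55)
frame_center 0.79 (array([0.3432, 0.2925]), np.float64(177.4), (0.3434, 0.2915), (99.8, 96.5), 87.9)
frame_center 0.16 (array([ 0.3317, -0.2588]), np.float64(16.9), (0.3321, -0.2701), (59.1, 42.3), 3.5)
rail_center 0.52 (array([ 0.3368, -0.2724]), np.float64(0.3), (0.3356, -0.2727), (62.0, 25.0), 179.0)
slat_center 0.73 (array([0.647 , 0.5173]), np.float64(27.6), (0.6467, 0.517), (99.5, 58.7), 26.8)
slat_center 0.67 (array([0.6286, 0.3338]), np.float64(111.6), (0.6294, 0.334), (96.1, 60.5), 110.4)
foot_center 0.55 (array([0.4313, 0.0907]), np.float64(41.3), (0.4313, 0.0908), (43.4, 43.4), 89.6)
card_frame 0.92 (array([0.3427, 0.2855]), np.float64(96.3), (0.3436, 0.2914), (116.1, 109.4), 90.0)
card_frame 0.67 (array([ 0.3363, -0.2768]), np.float64(0.7), (0.3345, -0.2769), (62.8, 25.3), 179.0)
card_slat 0.54 (array([ 0.5252, -0.3914]), np.float64(0.0), (0.5262, -0.3922), (85.9, 46.1), 10.5)
card_slat 0.17 (array([ 0.3519, -0.2567]), np.float64(178.9), (0.3519, -0.2567), (9.5, 3.2), 179.0)
card_foot 0.61 (array([0.4308, 0.0917]), np.float64(141.0), (0.4311, 0.0921), (73.7, 73.4), 151.0)
card_foot 0.52 (array([ 0.5182, -0.4408]), np.float64(69.7), (0.5186, -0.4409), (98.9, 58.8), 68.3)
screw_cup 0.73 (array([ 0.5314, -0.2637]), np.float64(76.8), (0.5316, -0.2632), (53.1, 37.5), 89.6)
tape 0.46 (array([0.5885, 0.0159]), np.float64(121.5), (0.5848, 0.0104), (65.9, 54.6), 126.6)
```

View pics/w23z.png

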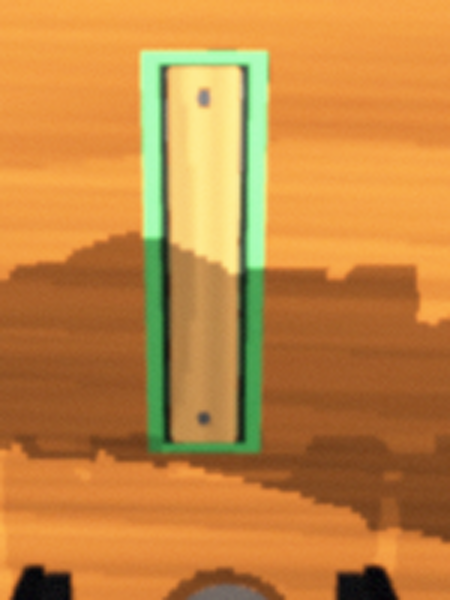

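View pics/top9.png

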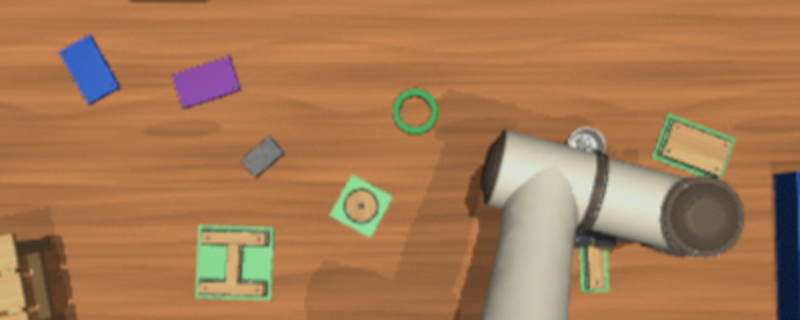

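```bash
python3 -c "
from station import r
print(r.finish_job(), r.sense()['time_s'])"
```

```text
the job is handed in; nothing more can be done
the job is handed in; nothing more can be done
```

All four pine parts are on their green cards, and I handed the job in at about 36 s of the 115 s allowed. The arm was clear of everything by then, with the gripper about 0.19 m up.

The last checks compared each part with its card in the pictures:

| Part | Centre offset from outline | Turn error |
|---|---|---|
| H frame | about 1 mm (wrist), under 0.5 mm (top) | not measured separately; looks aligned with the outline |
| Round foot | about 0.5 mm (wrist), about 1 mm (top) | does not matter |
| Slat | about 1.6 mm | under 0.1° |
| Rail | about 1.6 mm, along its length | under 0.1° |

- **Frame grasp:** the lift began before the fingers had fully closed, so the H hung about 14 mm low in the grip. I measured this and allowed for it when placing; it ended up flat and aligned.
- **Camera disagreement:** the top and wrist cameras differed by 2–4 mm in absolute position. I placed by the wrist camera, comparing part and card in the same view.
- **Other objects:** I never touched the cup, the tape or the blue and purple look-alikes. In the last top view the arm partly hid the cup, the tape reading was low-confidence and the rail was half hidden. The cup and tape readings shifted by up to about 10 mm from the start, which I put down to those partial views.

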